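# Fetch the pill bottle from the latched medicine box

### The arm

A 6-joint arm with a two-finger parallel gripper is mounted at the origin on a cart in front of the work surface, level with it; the furniture and walls round the work are solid. World frame = base frame: x ahead of the robot, y to its left, z up, the work surface at z = 0. Lengths are in m, angles in rad, forces in N, time in s.
With the tool pointing down it reaches from about 0.375 to 0.975 m from the base axis. Payload 3.8 kg.
Tool frame: the origin (TCP) lies midway between the tips of the shut fingers; the grasp point (between the pads) lies 19 mm behind it; z points along the fingers, y is the direction in which the jaws open and shut (so a half turn about z gives the same grasp; the last joint's range is limited). The gripper opens to 88 mm and grips with 3 to 60 N. Pads are 18 mm wide; open, the fingers measure 123 mm over their backs; the gripper's body (75 mm by 187 mm) begins 45 mm behind the grasp point.
Start: joints at [-1.204, 0.264, 1.604, -0, 1.274, -0.037], TCP at [0.265, -0.621, 0.208] pointing down, gripper open.
Joint ranges: [-2.63, 2.63], [-0.94, 2.18], [0.31, 2.57], [-1.31, 4.45], [0, 2.66], [-2.55, 2.55]. Speed limits (rad/s): [2.57, 2.57, 3.14, 3.14, 3.14, 3.14].

### API

Orientations are given as a unit quaternion [x, y, z, w].
In Python, from cell import arm gives the robot as it stands.
- The arm moves only by the tool send_rows, never from a script. Its argument "targets" is a list of rows, each an object of numbers: "hand": the opening, from -1 (shut) to 1 (fully open), so that 0 is half open; "tx", "ty", "tz": the shift along the tool's x, y, z in m; "wx", "wy", "wz": the turn, a rotation vector about the tool's x, y, z in rad. In form: [{"hand": .., "tx": .., "ty": .., "tz": .., "wx": .., "wy": .., "wz": ..}, ...]. A call has 1 to 12 rows; each row is the pose to reach, as a shift and turn from the pose commanded when the call began, along the tool's axes at that moment; what a row does not reach only later rows make up. A row lasts 1/8 s, in which the tool goes at most 62.5 mm and 10.7 degrees, less where a joint would pass 70% of its speed; a pose out of reach is approached as far as the arm can. A call with a gripper value outside its range is refused whole. The fingers move at their own pace and stop on an object; "grip_force" is the grip in N (left out, the last holds). Time passes only in rows, so rows that repeat a pose let the fingers close. It gives the time, the measured TCP pose, the force and the opening at its end, in the units of the state.
- arm.get_obs(): the state, without advancing time (a new reading comes with each control period).
- arm.get_image(name): name is "scene" or "top" or "wrist"; returns the picture (400x640x3 uint8, red, green, blue); there is no depth.
- arm.calibration(name): a dict with "vertical_fov" (degrees; the focal length in pixels is half the picture's height over the tangent of half this angle, whatever the lens; pixels are square), "cx", "cy" (the principal point, pixels), "k1" (the pictures are not rectified: a ray, as slopes to the right and down, at radius r is drawn at 1 + k1 r^2 times it, then the intrinsics apply), "camera_from_world" (4x4, takes a point from world to camera coordinates); the wrist camera has in their place "tool_from_camera" (4x4, takes a point from camera to tool coordinates, whose origin is the TCP and whose axes are the flange's). Camera axes: x right, y down, z forward; pixel columns grow to the right and rows downward; lengths in m; the calibration is good to about 2 mm. A picture is of the moment at which its call begins: read the wrist's pose just before it. calibration takes no time and is no camera call.
- arm.sign_off(): hands the job in, once; it reports no verdict.
Trained networks look in the newest picture that a camera, given by its name, has taken for a name from the list of things; names that differ only in an ending like _2 or _b are one class to them, and where a whole thing is asked for, a point or a joint stands for the part that bears it (a point fixed in the world has none). Each returns a list of dicts, best first, with "p" (0 to 1); they miss things now and then, are a little off and sometimes report something else, mostly with a low value. They report only what shows in the picture. A call takes as long as a camera call. They do not tell look-alikes from the thing itself.
- arm.recognise(camera, target): "extent" ([centre column, centre row, width, height] in pixels, round what is visible of it).
- arm.place_of(camera, target): "pixel" ([row, column] in pixels: a listed point, or the origin of a listed thing).
The state is a dict: "t": time; "q": joint angles; "dq": joint speeds; "joint_torque": joint torques, N m; "ee_pos": TCP position; "eef_rot": TCP orientation; "ft_force": force on the tool from outside, world axes, zero at the start; "ft_torque": the same for the moment, N m; "width": finger opening in m.
Only numpy, scipy, OpenCV 4.12 (cv2) and the standard library are available. Lean on these libraries where they do the work, as an engineer would, in place of code of your own. Each camera call takes 0.05 s, during which the arm holds its last target.

### The job

Turn the T-handle on the grey medicine box a quarter turn clockwise to release its latch, then swing the lid wide open, so that it stands about upright. Take out the pill bottle and set it down gently, standing upright and wholly on the round cork trivet. Leave the lid open, leave the cream carton lying in the box, and do not disturb the mug or the jar.

Things in the scene. Friction and masses are not known exactly. Their poses are not given: they have to be found in the camera images.
- medbox: Fixed grey medicine box: 170 mm along its x (depth), 232 mm along its y, 102 mm tall with its lid shut. Origin: centre of its underside; its +x points away from the robot to the hinged side, z up. The open lower part has 6 mm walls up to 70 mm and an inner floor at 8 mm; the lid is a cap 32 mm deep on top of it.
- hinge (a point): Middle of the lid's hinge line, on the fixed box's rear edge: 85 mm along the box's +x from its origin, 70 mm up. The hinge line runs along the box's y. Axes as the box's.
- lid (a joint): Lid angle, rad: 0 shut, grows as the front edge rises up and back, 1.57 vertical, stop at 1.8. Its hinge has enough friction that it stays where it is left; about 5 N upward at the handle lifts it. It cannot be lifted (beyond about 1 degree) until the latch is released.
- latch (a joint): T-handle angle, rad: 0 locked (bar from front to hinge, along the box's x), grows clockwise seen from above, stop at 1.571 (bar parallel to the hinge). May start at up to 0.2. The cam lets go from about 1.3. Turns with little friction (0.05 N m) and stays where it is left. Its axis is 32 mm behind the lid's front edge.
- bar (a point): Centre of the T-handle's bar, on its turning axis: 53 mm to the front of the box's centre, 40 mm above the lid (142 mm above the table when shut). Bar: dark steel rod 14 mm thick, 120 mm long, along this point's x, on a 12 mm stem with a 26 mm collar 16 mm high. The point turns with handle and lid; z is the axis, out of the lid. Beside the stem the bar can roll in the fingers as the lid swings.
- pill_mid (a point): Centre, half-way up, of the pill bottle: amber with a white ribbed cap, 40 mm thick, 72 mm tall, about 40 g, standing upright on the box's inner floor near the left or the right end, about 55 mm from the middle. Its z is its upright axis. The cap (top 16 mm) does not turn; it is 1 mm wider all round than the body, so the body below it gives the squarer grip.
- cream_mid (a point): Centre of the cream carton, a dark blue and white box 63 x 77 x 46 mm (its x, y, z), lying in the other end of the box with its x about along the box's y.
- trivet_top (a point): Centre of the top face of the fixed round cork trivet, 130 mm across, 8 mm thick, on the table to the right of the box.
- pill_bottle: The pill bottle itself; origin: centre of its underside.
- mug: White mug, 84 mm across, 92 mm tall, 118 mm with its handle, standing behind the trivet. Origin in the underside.
- jar: Glass jar with a dark lid, 76 mm across, 98 mm tall, standing farther back behind the box. Origin: centre of its underside.
Not all that is in view belongs to the job. Of the things shaped like the part that bears trivet_top, the cork one is meant.

How it is judged:
By the outcome, as a careful person would: the job done as asked, in the order asked, and still so for the second after the job is handed in, with the robot touching nothing.
It also fails if it takes over 70 s, if anything falls off the work surface, if the arm or the gripper's body presses on something with over 40 N, if the wrist force passes 120 N, or if a joint passes its speed limit or range.

## Working session

There is one attempt and no reset: what is moved stays moved. The work goes in short steps, Python scripts to look and compute and a tool call to move; the robot and the scene stay as the last step left them, time stands still between calls to the robot, and variables do not carry over. Pictures are saved under pics/ and viewed, and the job is handed in when it is done.

Besides the shell and the picture viewer there is one more tool, called after "Request:" in YAML: its name, and indented under it one key for each argument. send_rows: Moves the arm, as the interface text tells. Its arguments: {"type":"object","properties":{"targets":{"type":"array"},"grip_force":{"type":"number"}},"required":["targets"]}

```bash
ls; mkdir -p pics; python3 - <<'E'
from cell import arm
import cv2
o=arm.get_obs();print(o)
for n in ["scene","top","wrist"]:
    im=arm.get_image(n);cv2.imwrite(f"pics/a_{n}.png",im[:,:,::-1]);print(n,arm.calibration(n))
    for t in ["medbox","bar","hinge","trivet_top","mug","jar"]:
        print(t,arm.recognise(n,t)[:4] if t!="hinge" else "",arm.place_of(n,t)[:4])
E
```

```text
pics
{'t': 0.0, 'q': array([-1.20388200e+00,  2.64751263e-01,  1.60536415e+00, -1.76543792e-05,
        1.27370310e+00, -3.69142124e-02]), 'dq': array([-6.63355095e-05,  8.60197519e-04,  4.81011640e-04, -6.45656451e-04,
       -2.41942229e-04, -7.71214154e-04]), 'joint_torque': array([-7.17524881e-05, -5.02117896e+01, -3.56876886e+01,  7.30495225e-02,
        2.95740017e-02, -1.52567145e-04]), 'ee_pos': array([ 0.26493959, -0.61998407,  0.20639468]), 'eef_rot': array([ 9.79683348e-01,  2.00547496e-01, -1.91123941e-04, -1.09642581e-03]), 'ft_force': array([-0.22832741,  0.75473471,  0.26615472]), 'ft_torque': array([-0.02675433,  0.00226764, -0.03441509]), 'width': 0.08800265261511032}
scene {'vertical_fov': 49.11226639964266, 'cx': 312.76181150576235, 'cy': 199.8945996255022, 'k1': -0.03716006219850025, 'camera_from_world': array([[-0.78524961, -0.61913219, -0.00764079,  0.42533563],
       [-0.28982001,  0.37842966, -0.8790878 ,  0.32446999],
       [ 0.54716305, -0.6880889 , -0.47659864,  0.54730422],
       [ 0.        ,  0.        ,  0.        ,  1.        ]])}
medbox [{'extent':
[... 1451 characters left out ...]
], 'p': 0.67}, {'pixel': [243.1, 263.4], 'p': 0.45}]
jar [{'extent': [325.5, 142.0, 31.3, 39.2], 'p': 0.65}] [{'pixel': [145.7, 322.8], 'p': 0.8}]
wrist {'vertical_fov': 64.92966368973494, 'cx': 318.51365957060267, 'cy': 202.7628264730779, 'k1': -0.007010092479874131, 'tool_from_camera': array([[-8.55297182e-05, -9.48827832e-01, -3.15793823e-01,
         8.22520009e-02],
       [ 9.99998613e-01,  4.44143760e-04, -1.60530550e-03,
         1.32501006e-04],
       [ 1.66341639e-03, -3.15793522e-01,  9.48826477e-01,
        -1.76433509e-01],
       [ 0.00000000e+00,  0.00000000e+00,  0.00000000e+00,
         1.00000000e+00]])}
medbox [] []
bar [] []
hinge  []
trivet_top [] []
mug [] []
jar [] []
```

View pics/a_scene.png

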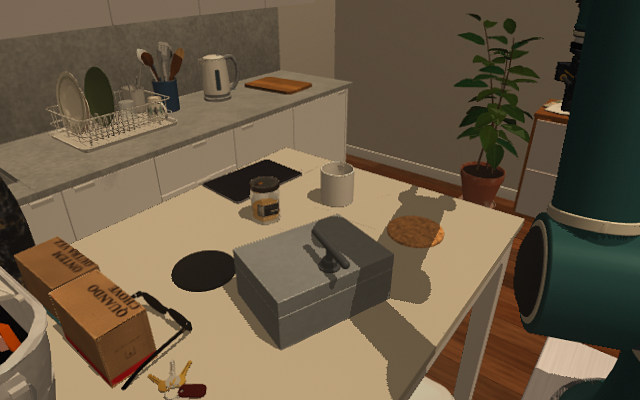

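View pics/a_top.png

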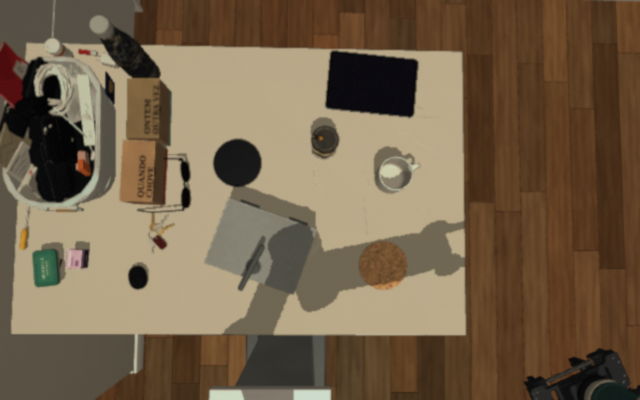

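Top view: grey box around (260,245) with its T-bar at (252,266). The disc candidates are the cork trivet at (386,265) and a black disc at (237,162), so I choose the cork one. The small black cup at (138,277) is not a candidate. Next I measure the poses and check a close crop.

```bash
cat > h.py <<'E'
import numpy as np, cv2
from scipy.spatial.transform import Rotation as R
from scipy.optimize import least_squares
from cell import arm
def cam(n,obs=None):
    c=arm.calibration(n); f=200/np.tan(np.radians(c["vertical_fov"])/2)
    if n=="wrist":
        obs=obs or arm.get_obs()
        T=np.eye(4);T[:3,:3]=R.from_quat(obs["eef_rot"]).as_matrix();T[:3,3]=obs["ee_pos"]
        cw=np.linalg.inv(T@c["tool_from_camera"])
    else: cw=c["camera_from_world"]
    return dict(f=f,cx=c["cx"],cy=c["cy"],k=c["k1"],cw=cw)
def proj(C,P):
    P=np.atleast_2d(P);p=P@C["cw"][:3,:3].T+C["cw"][:3,3];s=p[:,:2]/p[:,2:]
    r2=(s**2).sum(1,keepdims=True);s=s*(1+C["k"]*r2)
    return s*C["f"]+[C["cx"],C["cy"]]   # col,row
def ray(C,uv):
    d=(np.array(uv,float)-[C["cx"],C["cy"]])/C["f"];s=d.copy()
    for _ in range(20): s=d/(1+C["k"]*(s@s))
    W=np.linalg.inv(C["cw"]);v=W[:3,:3]@np.array([s[0],s[1],1]);return W[:3,3],v/np.linalg.norm(v)
def onz(C,uv,z):
    o,v=ray(C,uv);return o+v*(z-o[2])/v[2]
def tri(obs): # list (C,uv)
    A=np.zeros((3,3));b=np.zeros(3)
    for C,uv in obs:
        o,v=ray(C,uv);M=np.eye(3)-np.outer(v,v);A+=M;b+=M@o
    return np.linalg.solve(A,b)
def snap(n,name,crop=None,s=1):
    im=arm.get_image(n)[:,:,::-1].copy()
    save(im,name,crop,s);return im
def save(im,name,crop=None,s=1):
    if crop: x0,y0,x1,y1=crop;im=im[y0:y1,x0:x1]
    cv2.imwrite("pics/"+name,cv2.resize(im,None,fx=s,fy=s,interpolation=cv2.INTER_CUBIC))
def box(p): # x,y,yaw
    T=np.eye(4);T[:3,:3]=R.from_euler("z",p[2]).as_matrix();T[:2,3]=p[:2];return T
def tf(T,P): return np.atleast_2d(P)@T[:3,:3].T+T[:3,3]
E
python3 - <<'E'
from h import *
S=cam("scene");T=cam("top")
print("hinge",tri([(S,(288.2,247.1)),(T,(272,209.4))]))
print("bar",tri([(S,(328.7,249.2)),(T,(250.8,266.5))]),onz(T,(250.8,266.5),.142))
print("box",tri([(S,(317.1,297.5)),(T,(264.6,244.8))]))
print("trivet",tri([(S,(413.1,227.4)),(T,(385.1,265.7))]),onz(T,(385.1,265.7),.008),onz(S,(413.1,227.4),.008))
print("mug",onz(T,(392,175.4),0),"jar",onz(T,(322.8,145.7),0),onz(S,(264.7,214.9),0), onz(S,(340.9,199.4),0))
im=cv2.imread("pics/a_top.png");save(im,"c_top.png",(190,180,420,310),3.4)
im=cv2.imread("pics/a_scene.png");save(im,"c_scene.png",(160,160,460,370),2.6)
E
```

```text
hinge [ 0.6138649  -0.0065162   0.05880035]
bar [0.47705748 0.03821805 0.1363516 ] [0.47749296 0.03757394 0.142     ]
box [ 0.52292286  0.01747867 -0.00482347]
trivet [ 0.47718866 -0.30008778  0.01037184] [ 0.47331021 -0.30256578  0.008     ] [ 0.48207706 -0.30085441  0.008     ]
mug [ 0.71735855 -0.32323002  0.        ] jar [ 0.79651359 -0.13407534  0.        ] [ 0.80556712 -0.1420589   0.        ] [ 0.70202416 -0.32321274  0.        ]
```

View pics/c_top.png

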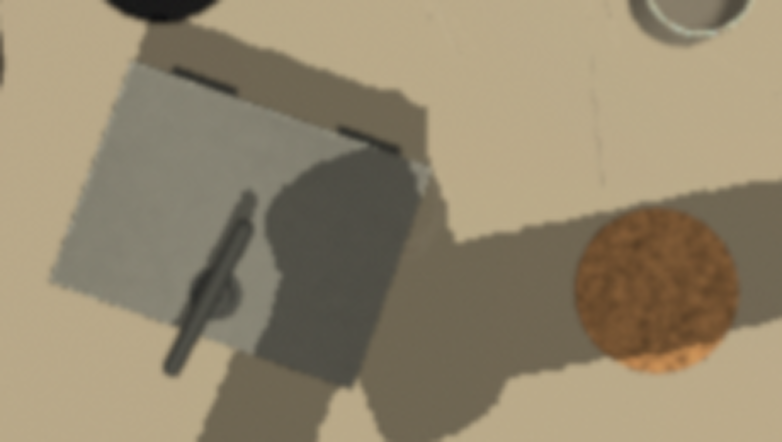

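View pics/c_scene.png

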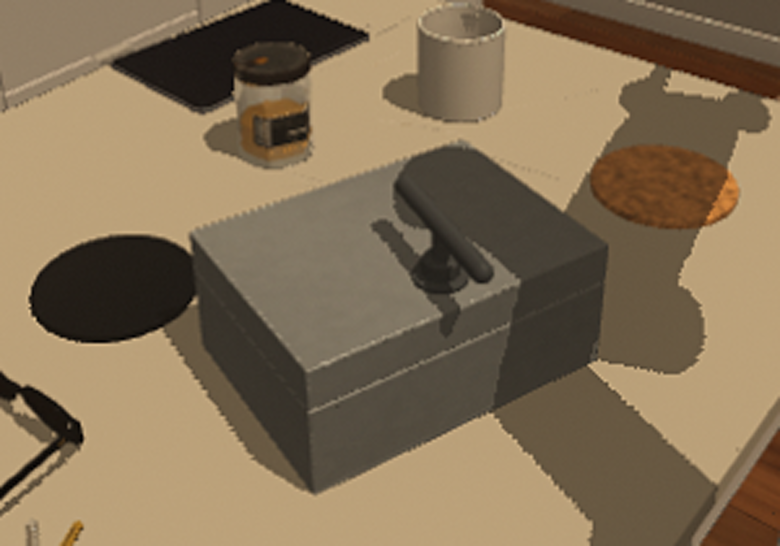

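```bash
python3 - <<'E'
from h import *
S=cam("scene");T=cam("top")
print("scene cam",np.linalg.inv(S["cw"])[:3,3])
t=lambda a:(190+a[0]/3.4,180+a[1]/3.4); s=lambda a:(160+a[0]/2.6,160+a[1]/2.6)
pt=[((85,116,102),(136,63)),((85,-116,102),(430,165)),((-85,-116,102),(352,388)),((-85,116,102),(52,282))]
ps=[((85,116,102),(192,234)),((-85,116,102),(308,370)),((-85,-116,102),(606,243)),((-85,116,0),(316,490)),((-85,-116,0),(597,360))]
def res(p,which="ts"):
    B=box(p);r=[]
    if "t" in which:
        r+=[(proj(T,tf(B,np.array(P)/1000))-t(u)).ravel() for P,u in pt]
    if "s" in which:
        r+=[(proj(S,tf(B,np.array(P)/1000))-s(u)).ravel() for P,u in ps]
    return np.concatenate(r)
for w in ["t","s","ts"]:
    f=least_squares(res,[.53,.02,-.3],args=(w,));print(w,f.x,np.degrees(f.x[2]),np.round(f.fun,1))
B=box(f.x)
# bar
a=onz(T,t((172,370)),.142);b=onz(T,t((246,222)),.142);print("bar ends",a,b,np.linalg.norm(b-a),np.degrees(np.arctan2(*(b-a)[1::-1])),(a+b)/2,"exp",tf(B,[-.053,0,.142]))
a2=s((400,185));b2=s((485,275))
a=onz(S,a2,.142);b=onz(S,b2,.142);print("bar ends S",a,b,np.linalg.norm(b-a),np.degrees(np.arctan2(*(a-b)[1::-1])),(a+b)/2)
E
```

```text
scene cam [0.12856789 0.51714386 0.54933195]
t [ 0.52534096  0.01757793 -0.33126631] -18.980161199583453 [-1.3 -1.1  1.2  0.3  0.9  0.6 -0.8  0.1]
s [ 0.52618119  0.01863649 -0.33193908] -19.018708321203913 [-1.4 -2.  -0.2 -0.1  1.5 -0.7 -0.3  1.9  0.4 -0.9]
ts [ 0.52596208  0.01828484 -0.332667  ] -19.060415096979387 [-1.5 -1.4  1.   0.2  0.6  0.4 -1.1 -0.2 -1.1 -2.1  0.  -0.2  1.7 -0.7
 -0.1  1.8  0.6 -0.9]
bar ends [0.42543057 0.06044967 0.142     ] [0.52734927 0.01133097 0.142     ] 0.11313738601906186 -25.73127829230544 [0.47638992 0.03589032 0.142     ] exp [[0.47586782 0.03559278 0.142     ]]
bar ends S [0.52465454 0.01678936 0.142     ] [0.42445997 0.06352441 0.142     ] 0.11055820670777125 -25.006368984044894 [0.47455725 0.04015689 0.142     ]
```

The crop confirms the grey box with its dark T-bar and the textured cork disc on the right. Box pose is (0.526, 0.018) with yaw -19°, and the bar yaw is about -25°, so the latch starts at about 0.11. The plan is to grip the front half of the bar, 30 mm from the stem, swing it along the arc, then lift with the same grip.

```bash
cat >> h.py <<'E'
BOX=[0.5258,0.0182,-0.332]
def down(yaw): # tool z down, tool x at yaw (rad)
    x=np.array([np.cos(yaw),np.sin(yaw),0]);z=np.array([0,0,-1.]);return R.from_matrix(np.c_[x,np.cross(z,x),z])
def rows(poses,hand=None,nd=3):
    o=arm.get_obs();R0=R.from_quat(o["eef_rot"])
    for p,Rr in poses:
        t=R0.inv().apply(np.array(p)-o["ee_pos"]);w=(R0.inv()*Rr).as_rotvec()
        print('{"hand":%s,"tx":%.4f,"ty":%.4f,"tz":%.4f,"wx":%.3f,"wy":%.3f,"wz":%.3f}'%(hand,*t,*w))
E
python3 - <<'E'
from h import *
c=tf(box(BOX),[-.053,0,.142])[0]; a=np.radians(154.6)
g=c+.030*np.array([np.cos(a),np.sin(a),0]);print(g)
rows([((.42,-.3,.27),down(np.radians(90))),((g[0],g[1],.26),down(a))])
E
```

```text
[0.44859415 0.04834258 0.142     ]
{"hand":None,"tx":0.2684,"ty":-0.2341,"tz":-0.0623,"wx":0.000,"wy":0.000,"wz":-1.167}
{"hand":None,"tx":0.4315,"ty":-0.5432,"tz":-0.0523,"wx":-0.000,"wy":0.000,"wz":-2.294}
```

Request:
send_rows:
  targets:
    - {"hand": 1, "tx": 0.04, "ty": -0.04, "tz": -0.04, "wx": 0, "wy": 0, "wz": -0.17}
    - {"hand": 1, "tx": 0.09, "ty": -0.08, "tz": -0.0623, "wx": 0, "wy": 0, "wz": -0.35}
    - {"hand": 1, "tx": 0.13, "ty": -0.12, "tz": -0.0623, "wx": 0, "wy": 0, "wz": -0.53}
    - {"hand": 1, "tx": 0.18, "ty": -0.16, "tz": -0.0623, "wx": 0, "wy": 0, "wz": -0.71}
    - {"hand": 1, "tx": 0.22, "ty": -0.2, "tz": -0.0623, "wx": 0, "wy": 0, "wz": -0.89}
    - {"hand": 1, "tx": 0.2684, "ty": -0.234, "tz": -0.0623, "wx": 0, "wy": 0, "wz": -1.07}
    - {"hand": 1, "tx": 0.3, "ty": -0.29, "tz": -0.06, "wx": 0, "wy": 0, "wz": -1.25}
    - {"hand": 1, "tx": 0.33, "ty": -0.34, "tz": -0.06, "wx": 0, "wy": 0, "wz": -1.43}
    - {"hand": 1, "tx": 0.36, "ty": -0.39, "tz": -0.055, "wx": 0, "wy": 0, "wz": -1.61}
    - {"hand": 1, "tx": 0.39, "ty": -0.44, "tz": -0.052, "wx": 0, "wy": 0, "wz": -1.79}
    - {"hand": 1, "tx": 0.41, "ty": -0.49, "tz": -0.052, "wx": 0, "wy": 0, "wz": -1.97}
    - {"hand": 1, "tx": 0.4315, "ty": -0.543, "tz": -0.052, "wx": 0, "wy": 0, "wz": -2.15}

```text
t: 3.3
ee_pos: [0.4485, 0.0499, 0.26]
eef_rot: [0.287, 0.958, 0.0, 0.0]
ft_force: [0.6, -0.8, 0.6]
width: 0.088
```

```bash
python3 - <<'E'
from h import *
o=arm.get_obs();print(o["t"],o["q"],o["ee_pos"],R.from_quat(o["eef_rot"]).as_matrix().round(3))
c=tf(box(BOX),[-.053,0,.142])[0]; a=np.radians(154.6)
g=c+.030*np.array([np.cos(a),np.sin(a),0])
rows([((g[0],g[1],.26),down(a))])
im=snap("wrist","w1.png")
C=cam("wrist",o)
B=box(BOX)
print(arm.place_of("wrist","bar"),proj(C,c))
for P in [(-.085,.116,.102),(-.085,-.116,.102),(.085,.116,.102),(.085,-.116,.102)]: print(proj(C,tf(B,P)))
E
```

```text
3.3 [ 5.55997014e-02 -2.01947095e-01  1.98765903e+00 -6.98715679e-05
  1.35484412e+00 -9.33140006e-01] [0.44848642 0.0498746  0.26000286] [[-0.835  0.55   0.001]
 [ 0.55   0.835 -0.   ]
 [-0.001  0.001 -1.   ]]
{"hand":None,"tx":-0.0009,"ty":-0.0012,"tz":0.0000,"wx":0.001,"wy":0.001,"wz":-0.139}
[{'pixel': [213.9, 321.5], 'p': 0.58}] [[321.22822787 217.19543422]]
[[419.19844458 151.21456353]]
[[213.54664329 202.53001108]]
[[439.82070302 285.24917687]]
[[259.7856459  324.06077935]]
```

View pics/w1.png

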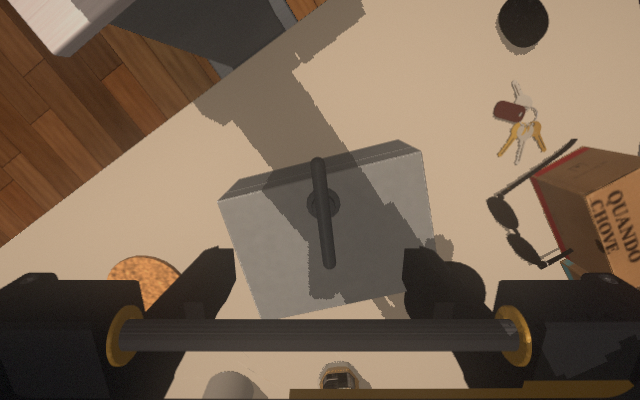

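The wrist view shows the bar from (318,162) to (329,266) with the stem between, and the box model matches to 2–4 px. I refine the bar direction from these ends.

```bash
python3 - <<'E'
from h import *
C=cam("wrist")
a=onz(C,(318,162),.142);b=onz(C,(329,266),.142);print(a,b,np.linalg.norm(a-b),np.degrees(np.arctan2(*(a-b)[1::-1])),(a+b)/2,tf(box(BOX),[-.053,0,.142]))
a=np.radians(154.6);c=tf(box(BOX),[-.053,0,.142])[0]
g=c+.030*np.array([np.cos(a),np.sin(a),0])
rows([((g[0],g[1],.14),down(a)),((g[0],g[1],.128),down(a))],1)
E
```

```text
[0.42682945 0.06676223 0.142     ] [0.52607443 0.01572505 0.142     ] 0.11159910064564058 152.7853040533937 [0.47645194 0.04124364 0.142     ] [[0.4756942  0.03547453 0.142     ]]
{"hand":1,"tx":-0.0030,"ty":-0.0039,"tz":0.1200,"wx":0.002,"wy":-0.001,"wz":-0.135}
{"hand":1,"tx":-0.0030,"ty":-0.0039,"tz":0.1320,"wx":0.002,"wy":-0.001,"wz":-0.135}
```

Request:
send_rows:
  targets:
    - {"hand": 1, "tx": -0.002, "ty": -0.0025, "tz": 0.03, "wx": 0, "wy": 0, "wz": -0.07}
    - {"hand": 1, "tx": -0.002, "ty": -0.0025, "tz": 0.07, "wx": 0, "wy": 0, "wz": -0.13}
    - {"hand": 0.6, "tx": -0.002, "ty": -0.0025, "tz": 0.1, "wx": 0, "wy": 0, "wz": -0.13}
    - {"hand": 0.2, "tx": -0.002, "ty": -0.0025, "tz": 0.12, "wx": 0, "wy": 0, "wz": -0.13}
    - {"hand": -0.2, "tx": -0.002, "ty": -0.0025, "tz": 0.132, "wx": 0, "wy": 0, "wz": -0.13}
    - {"hand": -0.2, "tx": -0.002, "ty": -0.0025, "tz": 0.132, "wx": 0, "wy": 0, "wz": -0.13}
  grip_force: 20

```text
t: 4.15
ee_pos: [0.4484, 0.0444, 0.1271]
eef_rot: [0.227, 0.974, -0.0, -0.001]
ft_force: [0.5, -0.2, -0.1]
width: 0.0505
```

```bash
python3 - <<'E'
from h import *
o=arm.get_obs();print(o["t"],o["width"],o["ee_pos"],o["ft_force"])
im=snap("wrist","w2.png")
E
```

```text
4.15 0.05050670833821687 [0.44842129 0.0444188  0.12710941] [ 0.5075134  -0.16387977 -0.10346738]
```

View pics/w2.png

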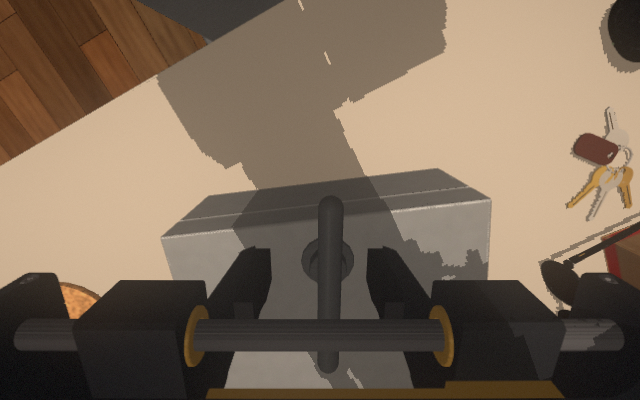

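The bar now runs vertically in view, from (331,200) to (328,370), with the stem near (327,260). The finger tips are near row 250. I check where the pads sit along the bar.

```bash
python3 - <<'E'
from h import *
o=arm.get_obs();C=cam("wrist",o)
print("tcp, bar height under tool",proj(C,[o["ee_pos"],o["ee_pos"]+[0,0,.015]]))
for uv in [(331,203),(328,366)]: print(onz(C,uv,.142))
a=onz(C,(331,203),.142);b=onz(C,(328,366),.142);print((a+b)/2,np.linalg.norm(a-b),np.degrees(np.arctan2(*(a-b)[1::-1])))
print(onz(C,(327,262),.118))
print(np.degrees(np.arctan2(*R.from_quat(o["eef_rot"]).as_matrix()[1::-1,0])))
E
```

```text
tcp, bar height under tool [[318.36844659 239.36838408]
 [318.37745606 250.55118415]]
[0.42692767 0.0632346  0.142     ]
[0.52812313 0.01264548 0.142     ]
[0.4775254  0.03794004 0.142     ] 0.11313611065190038 153.4388513209959
[0.47071483 0.04035637 0.118     ]
153.72170857560033
```

Request:
send_rows:
  targets:
    - {"hand": -0.2, "tx": 0, "ty": 0.005, "tz": 0, "wx": 0, "wy": 0, "wz": 0}
    - {"hand": -0.6, "tx": 0, "ty": 0.005, "tz": 0, "wx": 0, "wy": 0, "wz": 0}
    - {"hand": -1, "tx": 0, "ty": 0.005, "tz": 0, "wx": 0, "wy": 0, "wz": 0}
    - {"hand": -1, "tx": 0, "ty": 0.005, "tz": 0, "wx": 0, "wy": 0, "wz": 0}
    - {"hand": -1, "tx": 0, "ty": 0.005, "tz": 0, "wx": 0, "wy": 0, "wz": 0}
    - {"hand": -1, "tx": 0, "ty": 0.005, "tz": 0, "wx": 0, "wy": 0, "wz": 0}
  grip_force: 20

```text
t: 4.95
ee_pos: [0.4511, 0.0494, 0.1277]
eef_rot: [0.227, 0.974, -0.0, -0.0]
ft_force: [-0.4, -0.6, 0.1]
width: 0.0004
```

```bash
python3 - <<'E'
from h import *
o=arm.get_obs();print(o["t"],o["width"],o["ee_pos"],o["ft_force"],o["ft_torque"])
im=snap("wrist","w3.png",(150,150,500,400),2)
C=cam("wrist",o)
M=R.from_quat(o["eef_rot"]).as_matrix();print(np.degrees(np.arctan2(*M[1::-1,0])))
# rotation centre candidates: bar line through TCP; projection of box-model axis & seen axis
for c in [tf(box(BOX),[-.053,0,0])[0,:2],np.array([.4775,.038])]:
    print(M.T[:2,:2]@(c-o["ee_pos"][:2]))
E
```

```text
4.95 0.0003694289719999989 [0.45112076 0.04943559 0.12771362] [-0.41474564 -0.55391163  0.07471003] [ 0.0283953  -0.13293142  0.05786193]
153.77131415628745
[-0.02821346 -0.00166324]
[-0.02871718  0.00140029]
```

View pics/w3.png

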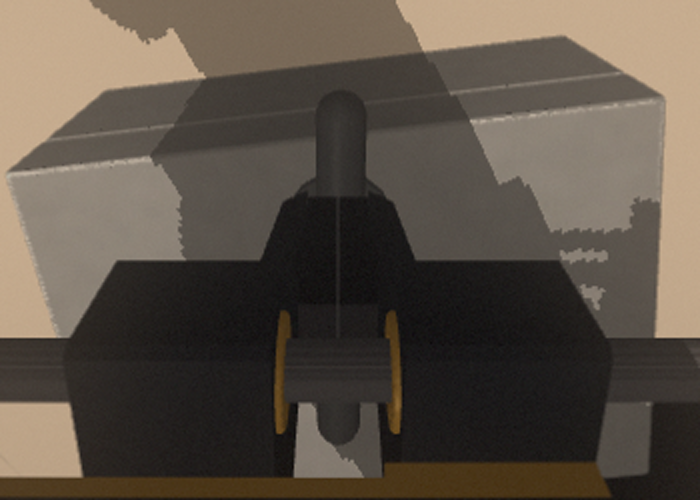

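The fingers shut completely (width 0.4 mm) and the bar passes underneath them, so my height or offset is wrong. I triangulate the bar from all the views.

```bash
python3 - <<'E'
from h import *
S=cam("scene");T=cam("top")
t=lambda a:(190+a[0]/3.4,180+a[1]/3.4); s=lambda a:(160+a[0]/2.6,160+a[1]/2.6)
def W(p,q): return cam("wrist",dict(ee_pos=np.array(p),eef_rot=q))
W1=W([0.44848642,0.0498746,0.26000286],[.2870,.9579,0,0]);W2=W([0.44842129,0.0444188,0.12710941],[.227,.974,-0.0003,-.0008])
W3=cam("wrist")
F=[(T,t((172,370))),(S,s((485,275))),(W1,(318,162)),(W2,(331,203)),(W3,(150+341/2,150+95/2))]
Re=[(T,t((246,222))),(S,s((400,185))),(W1,(329,266)),(W2,(328,366)),(W3,(150+338/2,150+440/2))]
for L in (F,Re):
    for sub in (L,L[:2],L[2:],L[3:],[L[1],L[3]],[L[1],L[4]]):
        X=tri(sub);print(X.round(4),end=" ")
        print([ (proj(C,X)[0]-u).round(1).tolist() for C,u in L])
im=snap("scene","s3.png",(220,160,440,310),3.6)
E
```

```text
[0.4257 0.0626 0.1402] [[-0.8, -0.2], [-0.4, 0.4], [-1.6, -1.1], [-1.1, -1.0], [-1.0, 4.0]]
[0.4256 0.061  0.14  ] [[-0.1, -0.2], [0.3, 0.0], [-3.2, -0.4], [-4.0, -0.1], [-3.8, 4.9]]
[0.4294 0.0619 0.1264] [[0.4, -2.4], [-2.4, 6.4], [-0.1, -0.2], [-0.4, -2.3], [0.5, 2.7]]
[0.4153 0.0675 0.1733] [[-5.3, 6.0], [4.2, -13.5], [-3.9, -7.2], [1.2, -2.5], [-1.2, 2.4]]
[0.4255 0.0629 0.1414] [[-1.0, -0.1], [-0.4, -0.1], [-1.5, -1.2], [-0.8, -0.7], [-0.7, 4.2]]
[0.4234 0.0646 0.143 ] [[-1.9, 0.9], [0.2, 0.1], [-1.3, -3.8], [0.5, -4.6], [0.4, 0.4]]
[0.528  0.0119 0.1404] [[-0.2, -0.3], [0.2, -1.1], [0.6, 0.6], [-0.5, 0.3], [-0.1, -4.7]]
[0.5277 0.012  0.1384] [[-0.1, -0.2], [0.3, 0.0], [0.5, -0.7], [-0.6, -2.5], [-0.1, -7.5]]
[0.5241 0.0137 0.1464] [[-1.2, 1.4], [1.3, -2.8], [0.3, -0.1], [-0.3, 2.6], [-0.2, -2.4]]
[0.4936 0.0282 0.179 ] [[-9.3, 15.1], [10.5, -9.9], [-3.3, -14.7], [1.1, 2.6], [-1.0, -2.6]]
[0.5293 0.0115 0.1381] [[0.1, -0.9], [-0.2, -0.3], [0.9, 0.5], [-0.3, -0.9], [0.2, -5.9]]
[0.5321 0.0092 0.1371] [[1.1, -2.0], [-0.7, -0.9], [0.5, 3.0], [-1.6, 2.0], [-1.0, -3.0]]
```

View pics/s3.png

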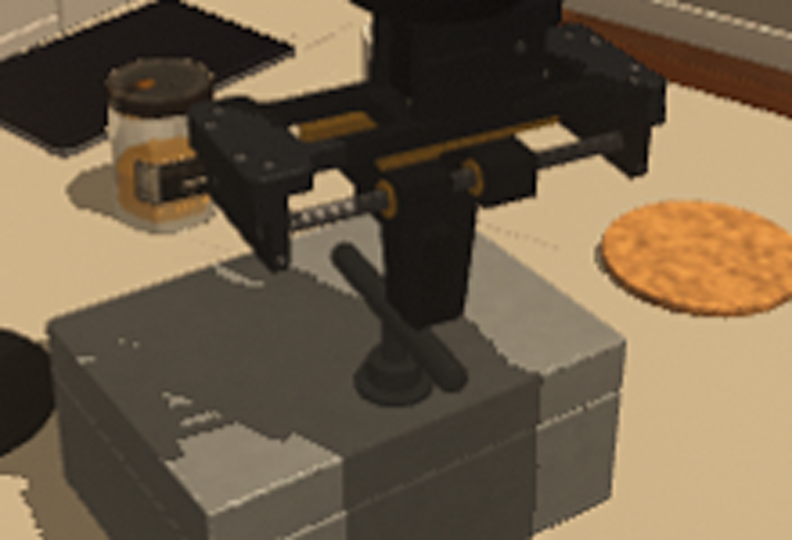

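```bash
python3 - <<'E'
from h import *
o=arm.get_obs();S=cam("scene")
for dz in (0,.01,.02,.03): 
    p=proj(S,o["ee_pos"]+[0,0,dz])[0];print(dz,p,(p-[220,160])*3.6)
c=np.array([.4768,.0375,.14]);p=proj(S,c)[0];print((p-[220,160])*3.6)
E
```

```text
0 [337.49432281 262.57541616] [422.9795621  369.27149816]
0.01 [337.618874   257.47654319] [423.42794639 350.91555549]
0.02 [337.74491719 252.30542884] [423.88170188 332.29954384]
0.03 [337.87247477 247.06069314] [424.34090918 313.41849532]
[392.57510115 313.9685188 ]
```

```bash
python3 - <<'E'
from h import *
o=arm.get_obs();S=cam("scene");C=cam("wrist",o);M=R.from_quat(o["eef_rot"])
for a in [(465,318),(460,322)]:
  for b in [(301,248.5),(303,248.5)]:
    X=tri([(S,(220+a[0]/3.6,160+a[1]/3.6)),(C,b)]);print(X,M.inv().apply(X-o["ee_pos"]),proj(S,X)-(220+a[0]/3.6,160+a[1]/3.6))
im=arm.get_image("top")[:,:,::-1].copy();save(im,"t3.png",(190,200,350,310),4.8)
im=arm.get_image("scene")[:,:,::-1].copy();save(im,"s4.png",(300,210,370,275),10)
print(proj(cam("top"),o["ee_pos"]))
E
```

```text
[0.43532432 0.04552971 0.16094219] [ 0.01240637 -0.01046977 -0.03327642] [[-1.48730505 -0.62500472]]
[0.43501648 0.04660066 0.16185416] [ 0.01315594 -0.00964523 -0.03418838] [[-1.6950294  -0.72876524]]
[0.43764627 0.04462584 0.1570452 ] [ 0.00992362 -0.01025398 -0.0293797 ] [[-1.08332519 -0.45181052]]
[0.43733503 0.04571805 0.15797292] [ 0.01068565 -0.00941188 -0.03030741] [[-1.2974829  -0.55382806]]
[[246.34862171 277.27830761]]
```

View pics/s4.png

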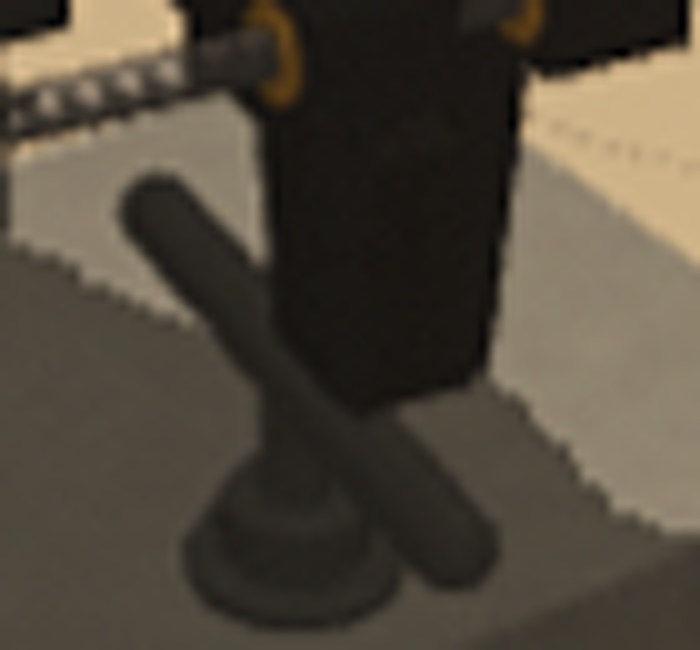

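Both views put the real finger tips about 30 mm above the stated TCP: scene shows the tip at (336,251), while the TCP projects to (337,263). Full closing above the bar agrees with this. I open, lower in small safe steps while watching the force, and close again.

Request:
send_rows:
  targets:
    - {"hand": -0.6, "tx": 0, "ty": 0, "tz": 0, "wx": 0, "wy": 0, "wz": 0}
    - {"hand": -0.2, "tx": 0, "ty": 0, "tz": 0, "wx": 0, "wy": 0, "wz": 0}
    - {"hand": -0.2, "tx": 0, "ty": 0, "tz": 0, "wx": 0, "wy": 0, "wz": 0}
    - {"hand": -0.2, "tx": 0, "ty": 0, "tz": 0.006, "wx": 0, "wy": 0, "wz": 0}
    - {"hand": -0.2, "tx": 0, "ty": 0, "tz": 0.012, "wx": 0, "wy": 0, "wz": 0}
    - {"hand": -0.2, "tx": 0, "ty": 0, "tz": 0.018, "wx": 0, "wy": 0, "wz": 0}
    - {"hand": -0.2, "tx": 0, "ty": 0, "tz": 0.018, "wx": 0, "wy": 0, "wz": 0}
  grip_force: 20

```text
t: 6.02
ee_pos: [0.4504, 0.0494, 0.1088]
eef_rot: [0.227, 0.974, -0.0, -0.001]
ft_force: [-0.5, 0.9, -0.5]
width: 0.0349
```

```bash
python3 - <<'E'
from h import *
o=arm.get_obs();print(o["t"],o["width"],o["ee_pos"],o["ft_force"],o["ft_torque"])
S=cam("scene");p=proj(S,o["ee_pos"])[0];print(p,(p-[220,160])*3.6)
snap("scene","s5.png",(220,160,440,310),3.6)
E
```

```text
6.025 0.03492742372713731 [0.45042529 0.04939736 0.10881472] [-0.48347348  0.85729583 -0.54244048] [ 0.00220414 -0.17014715 -0.02879903]
[337.60563365 272.1347816 ] [423.38028116 403.68521375]
```

View pics/s5.png

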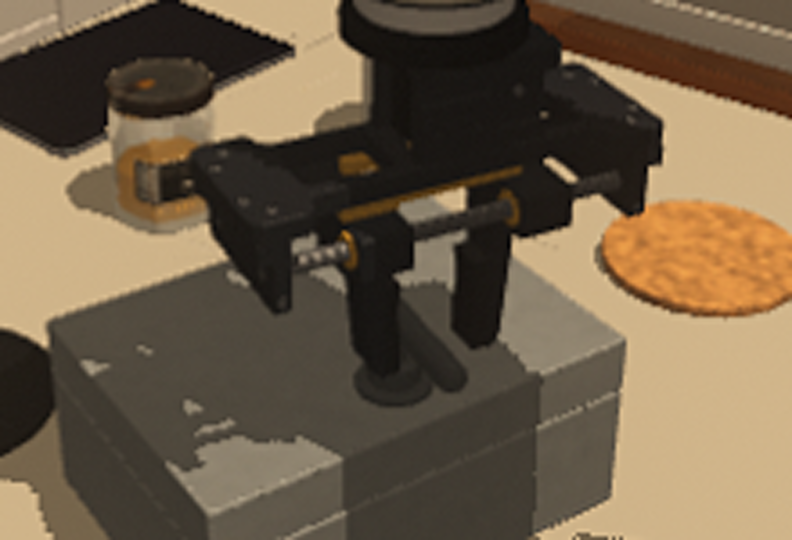

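The fingers now straddle the bar, with tips around (380,370) and (478,345) in the crop. They need about 10 mm more depth. I lower and close.

Request:
send_rows:
  targets:
    - {"hand": -0.2, "tx": 0, "ty": 0, "tz": 0.005, "wx": 0, "wy": 0, "wz": 0}
    - {"hand": -0.2, "tx": 0, "ty": 0, "tz": 0.01, "wx": 0, "wy": 0, "wz": 0}
    - {"hand": -0.5, "tx": 0, "ty": 0, "tz": 0.01, "wx": 0, "wy": 0, "wz": 0}
    - {"hand": -1, "tx": 0, "ty": 0, "tz": 0.01, "wx": 0, "wy": 0, "wz": 0}
    - {"hand": -1, "tx": 0, "ty": 0, "tz": 0.01, "wx": 0, "wy": 0, "wz": 0}
    - {"hand": -1, "tx": 0, "ty": 0, "tz": 0.01, "wx": 0, "wy": 0, "wz": 0}
  grip_force: 20

```text
t: 6.82
ee_pos: [0.4513, 0.0497, 0.0998]
eef_rot: [0.227, 0.974, 0.0, 0.0]
ft_force: [0.4, 1.6, -0.6]
width: 0.0132
```

```bash
python3 - <<'E'
from h import *
o=arm.get_obs();print(o["t"],o["width"],o["ee_pos"],o["ft_force"],o["ft_torque"])
M=R.from_quat(o["eef_rot"]).as_matrix();print(np.degrees(np.arctan2(*M[1::-1,0])))
for c in [tf(box(BOX),[-.053,0,0])[0,:2],np.array([.4768,.0375])]:
    print(M.T[:2,:2]@(c-o["ee_pos"][:2]))
snap("wrist","w4.png",(150,150,500,400),2)
E
```

```text
6.825 0.01315552762499192 [0.45126641 0.04966958 0.09979302] [ 0.43508143  1.62056756 -0.59016596] [ 0.23829173 -0.21838965  0.07103138]
153.77113042595286
[-0.02818622 -0.00193742]
[-0.02828298  0.00036822]
```

View pics/w4.png

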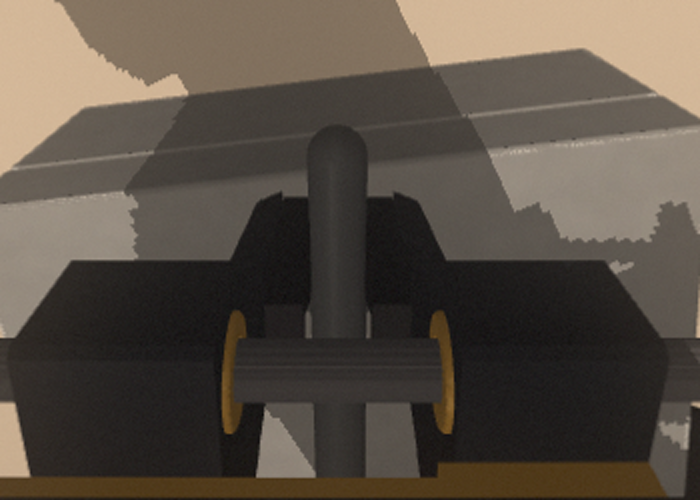

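The bar is held (13 mm), and its axis lies 28 mm behind in tool -x. Now I turn clockwise 1.45 rad on the arc.

```bash
python3 -c "
import math
for i in range(1,12):
  p=1.45*i/11;print('%.3f %.4f %.4f'%(p,-.0283+.0283*math.cos(p),.0283*math.sin(p)))"
```

```text
0.132 -0.0002 0.0037
0.264 -0.0010 0.0074
0.395 -0.0022 0.0109
0.527 -0.0038 0.0142
0.659 -0.0059 0.0173
0.791 -0.0084 0.0201
0.923 -0.0112 0.0226
1.055 -0.0143 0.0246
1.186 -0.0177 0.0262
1.318 -0.0212 0.0274
1.450 -0.0249 0.0281
```

Request:
send_rows:
  targets:
    - {"hand": -1, "tx": -0.0002, "ty": 0.0037, "tz": 0, "wx": 0, "wy": 0, "wz": 0.132}
    - {"hand": -1, "tx": -0.001, "ty": 0.0074, "tz": 0, "wx": 0, "wy": 0, "wz": 0.264}
    - {"hand": -1, "tx": -0.0022, "ty": 0.0109, "tz": 0, "wx": 0, "wy": 0, "wz": 0.395}
    - {"hand": -1, "tx": -0.0038, "ty": 0.0142, "tz": 0, "wx": 0, "wy": 0, "wz": 0.527}
    - {"hand": -1, "tx": -0.0059, "ty": 0.0173, "tz": 0, "wx": 0, "wy": 0, "wz": 0.659}
    - {"hand": -1, "tx": -0.0084, "ty": 0.0201, "tz": 0, "wx": 0, "wy": 0, "wz": 0.791}
    - {"hand": -1, "tx": -0.0112, "ty": 0.0226, "tz": 0, "wx": 0, "wy": 0, "wz": 0.923}
    - {"hand": -1, "tx": -0.0143, "ty": 0.0246, "tz": 0, "wx": 0, "wy": 0, "wz": 1.055}
    - {"hand": -1, "tx": -0.0177, "ty": 0.0262, "tz": 0, "wx": 0, "wy": 0, "wz": 1.186}
    - {"hand": -1, "tx": -0.0212, "ty": 0.0274, "tz": 0, "wx": 0, "wy": 0, "wz": 1.318}
    - {"hand": -1, "tx": -0.0249, "ty": 0.0281, "tz": 0, "wx": 0, "wy": 0, "wz": 1.45}
    - {"hand": -1, "tx": -0.0249, "ty": 0.0281, "tz": 0, "wx": 0, "wy": 0, "wz": 1.45}

```text
t: 8.38
ee_pos: [0.4851, 0.0637, 0.0997]
eef_rot: [0.815, 0.579, -0.001, -0.001]
ft_force: [-3.1, 0.8, 2.7]
width: 0.0132
```

```bash
python3 - <<'E'
from h import *
o=arm.get_obs();print(o["t"],o["width"],o["ee_pos"],o["ft_force"],o["ft_torque"])
M=R.from_quat(o["eef_rot"]).as_matrix();print(np.degrees(np.arctan2(*M[1::-1,0])))
snap("wrist","w5.png",None,1.2)
B=box(BOX);Bi=np.linalg.inv(B);print(tf(Bi,o["ee_pos"]))
E
```

```text
8.375 0.013150308137602708 [0.48514624 0.06371918 0.09969774] [-3.06146982  0.82343618  2.67776418] [ 0.15687759  0.4465206  -0.05075372]
70.76165589421191
[[-0.05327003  0.02978302  0.09969774]]
```

View pics/w5.png

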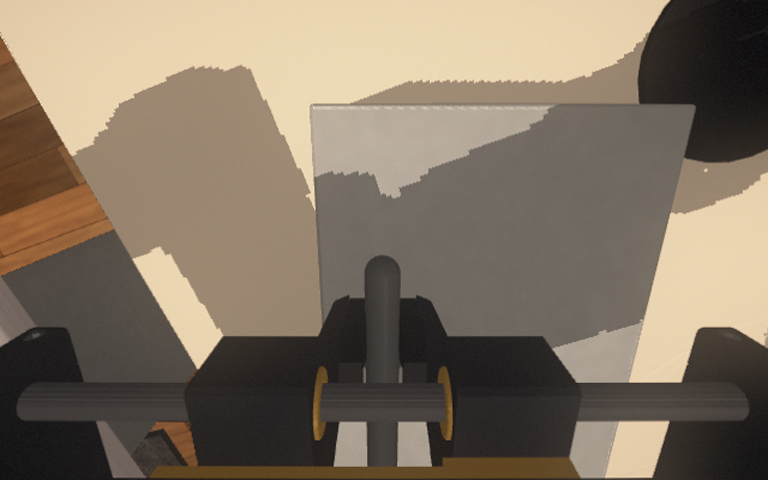

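The bar is now parallel to the lid's front edge, running from (382,258) to (382,470), and the torque is low. The tip offset suggests the gripper body sits closer to the bar than stated, so I will tilt the tool about 20° with the lid as it rises to keep clear of it.

```bash
python3 -c "
from math import *
def b(t): return .085-.138*cos(t)+.072*sin(t), .07+.138*sin(t)+.072*cos(t)
L=.0425
def P(t):
  a=max(0,.36*(t-.3)/1.3);x0,z0=b(0);x,z=b(t);return a,(x-x0)-L*sin(a), -(z-z0)-L+L*cos(a)
for i in range(1,25):
  t=1.6*i/24;a,y,z=P(t);print('%2d th %.3f {\"hand\":-1,\"tx\":0,\"ty\":%.4f,\"tz\":%.4f,\"wx\":%.3f,\"wy\":0,\"wz\":0}'%(i,t,y,z,a))
"
```

```text
1 th 0.067 {"hand":-1,"tx":0,"ty":0.0051,"tz":-0.0090,"wx":0.000,"wy":0,"wz":0}
 2 th 0.133 {"hand":-1,"tx":0,"ty":0.0108,"tz":-0.0177,"wx":0.000,"wy":0,"wz":0}
 3 th 0.200 {"hand":-1,"tx":0,"ty":0.0171,"tz":-0.0260,"wx":0.000,"wy":0,"wz":0}
 4 th 0.267 {"hand":-1,"tx":0,"ty":0.0239,"tz":-0.0338,"wx":0.000,"wy":0,"wz":0}
 5 th 0.333 {"hand":-1,"tx":0,"ty":0.0308,"tz":-0.0412,"wx":0.009,"wy":0,"wz":0}
 6 th 0.400 {"hand":-1,"tx":0,"ty":0.0378,"tz":-0.0481,"wx":0.028,"wy":0,"wz":0}
 7 th 0.467 {"hand":-1,"tx":0,"ty":0.0452,"tz":-0.0544,"wx":0.046,"wy":0,"wz":0}
 8 th 0.533 {"hand":-1,"tx":0,"ty":0.0530,"tz":-0.0602,"wx":0.065,"wy":0,"wz":0}
 9 th 0.600 {"hand":-1,"tx":0,"ty":0.0612,"tz":-0.0655,"wx":0.083,"wy":0,"wz":0}
10 th 0.667 {"hand":-1,"tx":0,"ty":0.0698,"tz":-0.0701,"wx":0.102,"wy":0,"wz":0}
11 th 0.733 {"hand":-1,"tx":0,"ty":0.0786,"tz":-0.0742,"wx":0.120,"wy":0,"wz":0}
12 th 0.800 {"hand":-1,"tx":0,"ty":0.0876,"tz":-0.0776,"wx":0.138,"wy":0,"wz":0}
13 th 0.867 {"hand":-1,"tx":0,"ty":0.0969,"tz":-0.0803,"wx":0.157,"wy":0,"wz":0}
14 th 0.933 {"hand":-1,"tx":0,"ty":0.1063,"tz":-0.0824,"wx":0.175,"wy":0,"wz":0}
15 th 1.000 {"hand":-1,"tx":0,"ty":0.1158,"tz":-0.0838,"wx":0.194,"wy":0,"wz":0}
16 th 1.067 {"hand":-1,"tx":0,"ty":0.1254,"tz":-0.0846,"wx":0.212,"wy":0,"wz":0}
17 th 1.133 {"hand":-1,"tx":0,"ty":0.1350,"tz":-0.0846,"wx":0.231,"wy":0,"wz":0}
18 th 1.200 {"hand":-1,"tx":0,"ty":0.1446,"tz":-0.0840,"wx":0.249,"wy":0,"wz":0}
19 th 1.267 {"hand":-1,"tx":0,"ty":0.1541,"tz":-0.0827,"wx":0.268,"wy":0,"wz":0}
20 th 1.333 {"hand":-1,"tx":0,"ty":0.1635,"tz":-0.0808,"wx":0.286,"wy":0,"wz":0}
21 th 1.400 {"hand":-1,"tx":0,"ty":0.1728,"tz":-0.0782,"wx":0.305,"wy":0,"wz":0}
22 th 1.467 {"hand":-1,"tx":0,"ty":0.1818,"tz":-0.0749,"wx":0.323,"wy":0,"wz":0}
23 th 1.533 {"hand":-1,"tx":0,"ty":0.1905,"tz":-0.0711,"wx":0.342,"wy":0,"wz":0}
24 th 1.600 {"hand":-1,"tx":0,"ty":0.1990,"tz":-0.0666,"wx":0.360,"wy":0,"wz":0}
```

Request:
send_rows:
  targets:
    - {"hand": -1, "tx": 0, "ty": 0.005, "tz": -0.009, "wx": 0, "wy": 0, "wz": 0}
    - {"hand": -1, "tx": 0, "ty": 0.0108, "tz": -0.0177, "wx": 0, "wy": 0, "wz": 0}
    - {"hand": -1, "tx": 0, "ty": 0.0171, "tz": -0.026, "wx": 0, "wy": 0, "wz": 0}
    - {"hand": -1, "tx": 0, "ty": 0.0171, "tz": -0.026, "wx": 0, "wy": 0, "wz": 0}
  grip_force: 25

```text
t: 8.93
ee_pos: [0.5013, 0.0581, 0.1268]
eef_rot: [0.815, 0.579, -0.001, -0.001]
ft_force: [-7.2, 2.4, 5.0]
width: 0.0127
```

```bash
python3 - <<'E'
from h import *
o=arm.get_obs();print(o["t"],o["width"],o["ee_pos"],o["ft_force"],o["ft_torque"])
snap("scene","s6.png",(180,110,440,310),3)
E
```

```text
8.925 0.012695055299890585 [0.50132556 0.05812309 0.12676005] [-7.19083237  2.37232071  4.98335528] [ 0.39893075  1.26259607 -0.01186867]
```

View pics/s6.png

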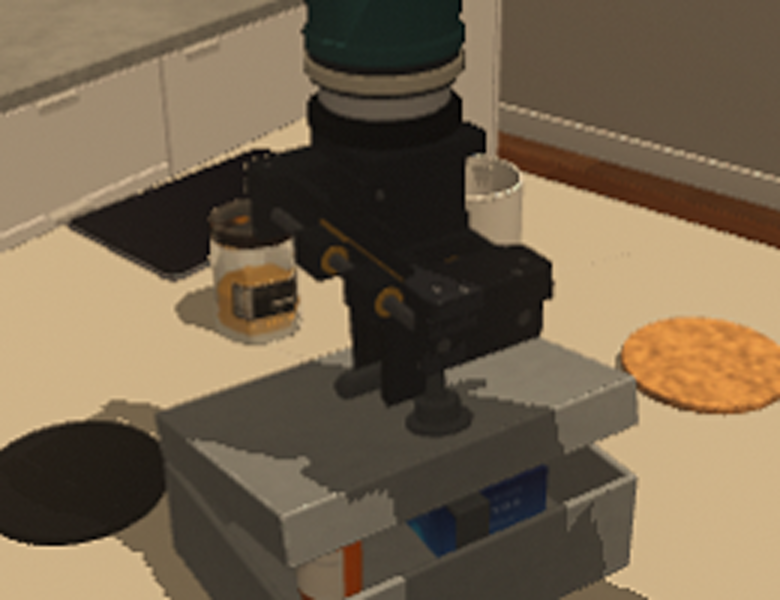

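The lid is rising and the latch is released. The pill bottle is in the left end and the blue carton in the right. I continue the arc.

Request:
send_rows:
  targets:
    - {"hand": -1, "tx": 0, "ty": 0.0068, "tz": -0.0078, "wx": 0, "wy": 0, "wz": 0}
    - {"hand": -1, "tx": 0, "ty": 0.0137, "tz": -0.0152, "wx": 0.009, "wy": 0, "wz": 0}
    - {"hand": -1, "tx": 0, "ty": 0.0207, "tz": -0.0221, "wx": 0.028, "wy": 0, "wz": 0}
    - {"hand": -1, "tx": 0, "ty": 0.0281, "tz": -0.0284, "wx": 0.046, "wy": 0, "wz": 0}
    - {"hand": -1, "tx": 0, "ty": 0.0359, "tz": -0.0342, "wx": 0.065, "wy": 0, "wz": 0}
    - {"hand": -1, "tx": 0, "ty": 0.0441, "tz": -0.0395, "wx": 0.083, "wy": 0, "wz": 0}
    - {"hand": -1, "tx": 0, "ty": 0.0527, "tz": -0.0441, "wx": 0.102, "wy": 0, "wz": 0}
    - {"hand": -1, "tx": 0, "ty": 0.0615, "tz": -0.0482, "wx": 0.12, "wy": 0, "wz": 0}
    - {"hand": -1, "tx": 0, "ty": 0.0705, "tz": -0.0516, "wx": 0.138, "wy": 0, "wz": 0}
    - {"hand": -1, "tx": 0, "ty": 0.0798, "tz": -0.0543, "wx": 0.157, "wy": 0, "wz": 0}
    - {"hand": -1, "tx": 0, "ty": 0.0892, "tz": -0.0564, "wx": 0.175, "wy": 0, "wz": 0}
    - {"hand": -1, "tx": 0, "ty": 0.0892, "tz": -0.0564, "wx": 0.175, "wy": 0, "wz": 0}

```text
t: 10.48
ee_pos: [0.5886, 0.0278, 0.1855]
eef_rot: [0.812, 0.577, -0.049, -0.07]
ft_force: [-2.3, -0.8, 9.0]
width: 0.0134
```

```bash
python3 - <<'E'
from h import *
o=arm.get_obs();print(o["t"],o["width"],o["ee_pos"],o["ft_force"],o["ft_torque"])
snap("scene","s7.png",(180,110,440,310),3)
M=R.from_quat(o["eef_rot"]);bar=o["ee_pos"]+M.apply([0,0,-.0425]);p=tf(np.linalg.inv(box(BOX)),bar)[0];print(p)
v=p[[0,2]]-[.085,.07];print("theta",np.arctan2(v[1],v[0]),np.arctan2(.072,-.138)-np.arctan2(v[1],v[0]),np.hypot(*v), M.as_matrix().round(3).tolist())
from math import *
def b(t): return .085-.138*cos(t)+.072*sin(t), .07+.138*sin(t)+.072*cos(t)
B=box(BOX);yb=p[1]
def pose(t,al):
    x,z=b(t);c=tf(B,[x,yb,z])[0];bx,by,_=B[:3,:3].T
    zt=-sin(al)*bx-cos(al)*np.array([0,0,1]);xt=by;Rm=R.from_matrix(np.c_[xt,np.cross(zt,xt),zt])
    return c+.0425*zt,Rm
rows([pose(t,max(0,.36*(t-.3)/1.3)) for t in np.arange(1.0,1.64,.0667)],-1)
E
```

```text
10.475 0.0133530100260731 [0.58864131 0.02780803 0.18550605] [-2.3217535  -0.75534405  8.95617805] [0.07486044 0.62353347 0.0137866 ]
[0.06350938 0.02948917 0.22738627]
theta 1.7065040062877994 0.9542013671066583 0.15884673268368457 [[0.33, 0.93, -0.16], [0.944, -0.325, 0.057], [0.001, -0.17, -0.985]]
{"hand":-1,"tx":-0.0001,"ty":0.0068,"tz":0.0011,"wx":0.024,"wy":-0.002,"wz":-0.004}
{"hand":-1,"tx":-0.0000,"ty":0.0162,"tz":-0.0013,"wx":0.042,"wy":-0.002,"wz":-0.004}
{"hand":-1,"tx":0.0000,"ty":0.0256,"tz":-0.0030,"wx":0.060,"wy":-0.002,"wz":-0.004}
{"hand":-1,"tx":0.0001,"ty":0.0352,"tz":-0.0040,"wx":0.079,"wy":-0.002,"wz":-0.004}
{"hand":-1,"tx":0.0001,"ty":0.0448,"tz":-0.0044,"wx":0.097,"wy":-0.002,"wz":-0.004}
{"hand":-1,"tx":0.0001,"ty":0.0544,"tz":-0.0040,"wx":0.116,"wy":-0.002,"wz":-0.004}
{"hand":-1,"tx":0.0002,"ty":0.0639,"tz":-0.0030,"wx":0.134,"wy":-0.002,"wz":-0.004}
{"hand":-1,"tx":0.0002,"ty":0.0733,"tz":-0.0013,"wx":0.153,"wy":-0.002,"wz":-0.004}
{"hand":-1,"tx":0.0002,"ty":0.0827,"tz":0.0010,"wx":0.171,"wy":-0.002,"wz":-0.004}
{"hand":-1,"tx":0.0003,"ty":0.0918,"tz":0.0040,"wx":0.190,"wy":-0.002,"wz":-0.004}
```

View pics/s7.png

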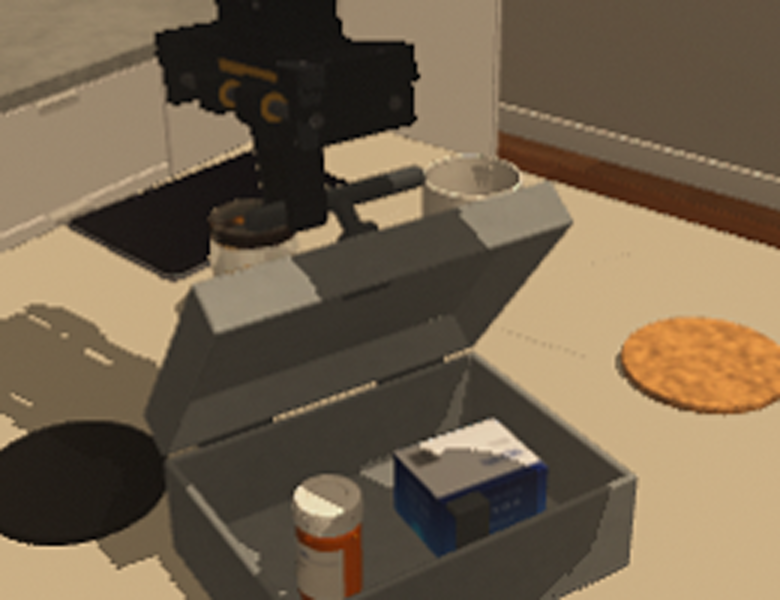

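The lid is at about 0.95 rad, and the bottle (amber, near (328,540)) and the carton (470,490) are both visible. Forces are low, so I continue to about 1.6.

Request:
send_rows:
  targets:
    - {"hand": -1, "tx": 0, "ty": 0.0068, "tz": 0.001, "wx": 0.024, "wy": 0, "wz": 0}
    - {"hand": -1, "tx": 0, "ty": 0.0162, "tz": -0.0013, "wx": 0.042, "wy": 0, "wz": 0}
    - {"hand": -1, "tx": 0, "ty": 0.0256, "tz": -0.003, "wx": 0.06, "wy": 0, "wz": 0}
    - {"hand": -1, "tx": 0, "ty": 0.0352, "tz": -0.004, "wx": 0.079, "wy": 0, "wz": 0}
    - {"hand": -1, "tx": 0, "ty": 0.0448, "tz": -0.0044, "wx": 0.097, "wy": 0, "wz": 0}
    - {"hand": -1, "tx": 0, "ty": 0.0544, "tz": -0.004, "wx": 0.116, "wy": 0, "wz": 0}
    - {"hand": -1, "tx": 0, "ty": 0.0639, "tz": -0.003, "wx": 0.134, "wy": 0, "wz": 0}
    - {"hand": -1, "tx": 0, "ty": 0.0733, "tz": -0.0013, "wx": 0.153, "wy": 0, "wz": 0}
    - {"hand": -1, "tx": 0, "ty": 0.0827, "tz": 0.001, "wx": 0.171, "wy": 0, "wz": 0}
    - {"hand": -1, "tx": 0, "ty": 0.0918, "tz": 0.004, "wx": 0.19, "wy": 0, "wz": 0}
    - {"hand": -1, "tx": 0, "ty": 0.0945, "tz": 0.005, "wx": 0.195, "wy": 0, "wz": 0}
    - {"hand": -1, "tx": 0, "ty": 0.0945, "tz": 0.005, "wx": 0.195, "wy": 0, "wz": 0}

```text
t: 12.02
ee_pos: [0.6771, -0.0031, 0.1637]
eef_rot: [0.802, 0.569, -0.103, -0.147]
ft_force: [3.4, 0.2, 5.8]
width: 0.013
```

```bash
python3 - <<'E'
from h import *
o=arm.get_obs();print(o["t"],o["width"],o["ee_pos"],o["ft_force"],o["ft_torque"])
snap("scene","s8.png",(180,110,440,310),3)
snap("top","t8.png",(180,100,400,310),2.8)
M=R.from_quat(o["eef_rot"]);bar=o["ee_pos"]+M.apply([0,0,-.0425]);p=tf(np.linalg.inv(box(BOX)),bar)[0];print(p)
v=p[[0,2]]-[.085,.07];print("theta",np.arctan2(.072,-.138)-np.arctan2(v[1],v[0]),np.hypot(*v))
E
```

```text
12.025 0.013024734166420575 [ 0.6770858  -0.0030932   0.16366298] [3.36022755 0.20454463 5.84727832] [ 0.03279636 -0.26950779  0.00370691]
[0.16499785 0.02903919 0.20341512]
theta 1.63004616676846 0.15556108229658716
```

View pics/s8.png

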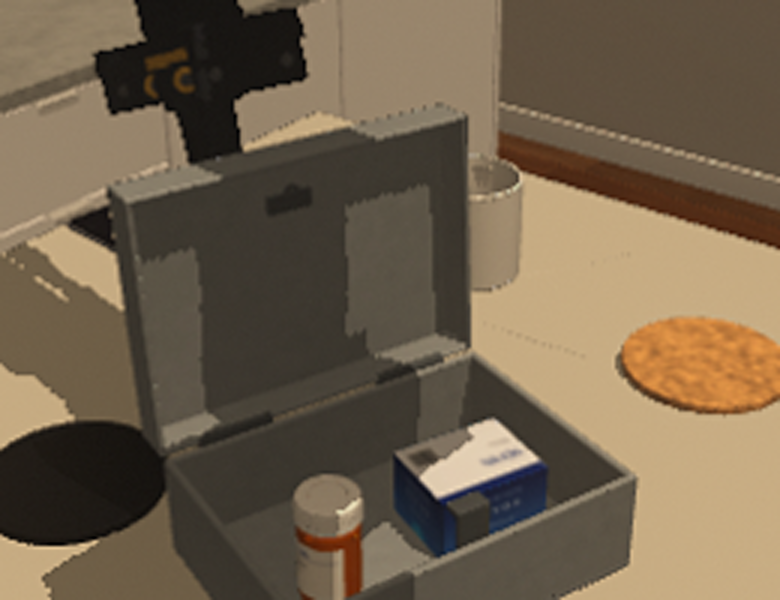

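View pics/t8.png

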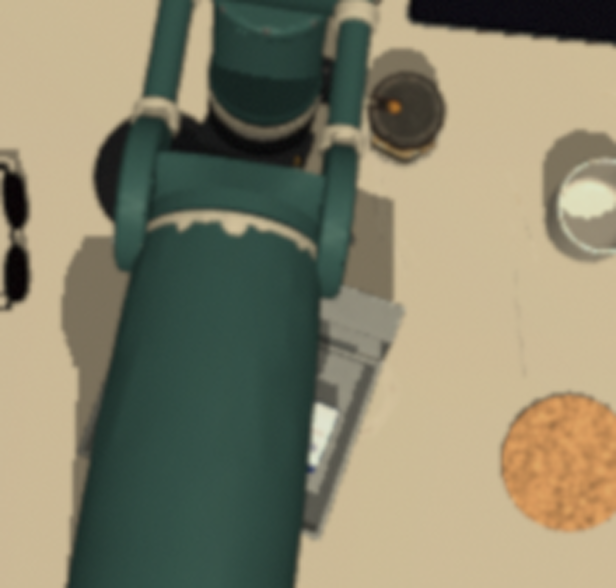

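The lid stands upright at an estimated 1.6 rad. I release a little and withdraw along the tool axis, up and away from the lid.

Request:
send_rows:
  targets:
    - {"hand": -0.42, "tx": 0, "ty": 0, "tz": 0, "wx": 0, "wy": 0, "wz": 0}
    - {"hand": -0.42, "tx": 0, "ty": 0, "tz": 0, "wx": 0, "wy": 0, "wz": 0}
    - {"hand": -0.42, "tx": 0, "ty": 0, "tz": -0.01, "wx": 0, "wy": 0, "wz": 0}
    - {"hand": -0.42, "tx": 0, "ty": 0, "tz": -0.03, "wx": 0, "wy": 0, "wz": 0}
    - {"hand": -0.42, "tx": 0, "ty": 0, "tz": -0.06, "wx": 0, "wy": 0, "wz": 0}
    - {"hand": -0.42, "tx": 0, "ty": 0, "tz": -0.09, "wx": 0, "wy": 0, "wz": 0}
    - {"hand": -0.42, "tx": 0, "ty": 0, "tz": -0.12, "wx": 0, "wy": 0, "wz": 0}
    - {"hand": -0.42, "tx": 0, "ty": 0, "tz": -0.14, "wx": 0, "wy": 0, "wz": 0}

```text
t: 13.12
ee_pos: [0.7218, -0.019, 0.2934]
eef_rot: [0.802, 0.569, -0.106, -0.149]
ft_force: [0.1, 0.5, 0.5]
width: 0.0256
```

```bash
python3 - <<'E'
from h import *
o=arm.get_obs();print(o["t"],o["width"],o["q"],o["ee_pos"],o["ft_force"])
snap("scene","s9.png",(180,60,440,310),2.4)
for t in ["pill_mid","cream_mid"]: print(t,arm.place_of("scene",t))
S=cam("scene")
p=arm.place_of("scene","pill_mid")[0]["pixel"];c=onz(S,p[::-1],.044);print(c,tf(np.linalg.inv(box(BOX)),c))
# waypoints
a=np.radians(161)
rows([((.66,-.02,.36),down(np.radians(110))),((.50,.05,.36),down(a))])
E
```

```text
13.125 0.025648859000391454 [-0.10381681  0.58993094  1.04449808  0.08725071  1.8647402   0.24324244] [ 0.72184381 -0.01904232  0.2934185 ] [0.10334292 0.48864905 0.50235277]
pill_mid [{'pixel': [292.6, 291.4], 'p': 0.66}]
cream_mid [{'pixel': [267.8, 336.5], 'p': 0.72}]
[0.52816288 0.0767796  0.044     ] [[-0.01685927  0.05615085  0.044     ]]
{"hand":None,"tx":-0.0214,"ty":-0.0783,"tz":-0.0434,"wx":-0.355,"wy":-0.127,"wz":-0.678}
{"hand":None,"tx":-0.0082,"ty":-0.2407,"tz":0.0195,"wx":-0.289,"wy":-0.291,"wz":-1.557}
```

View pics/s9.png

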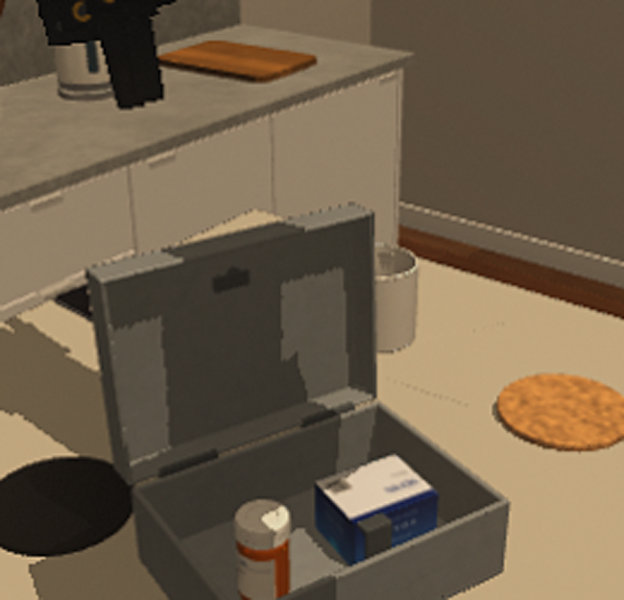

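The lid stays put. The bottle is at about box (-17, 56) mm. I move back over the lid to hover above the box, with the camera side toward the robot.

Request:
send_rows:
  targets:
    - {"hand": -0.42, "tx": 0, "ty": 0, "tz": -0.04, "wx": 0, "wy": 0, "wz": 0}
    - {"hand": -0.42, "tx": -0.01, "ty": -0.04, "tz": -0.044, "wx": -0.17, "wy": -0.06, "wz": -0.15}
    - {"hand": -0.42, "tx": -0.0214, "ty": -0.0783, "tz": -0.0434, "wx": -0.355, "wy": -0.127, "wz": -0.3}
    - {"hand": -0.42, "tx": -0.0214, "ty": -0.0783, "tz": -0.0434, "wx": -0.355, "wy": -0.127, "wz": -0.5}
    - {"hand": -0.42, "tx": -0.0214, "ty": -0.0783, "tz": -0.0434, "wx": -0.355, "wy": -0.127, "wz": -0.678}
    - {"hand": 0, "tx": -0.018, "ty": -0.11, "tz": -0.03, "wx": -0.34, "wy": -0.16, "wz": -0.85}
    - {"hand": 0.2, "tx": -0.016, "ty": -0.14, "tz": -0.015, "wx": -0.33, "wy": -0.19, "wz": -1.03}
    - {"hand": 0.36, "tx": -0.014, "ty": -0.18, "tz": 0, "wx": -0.32, "wy": -0.22, "wz": -1.2}
    - {"hand": 0.36, "tx": -0.01, "ty": -0.21, "tz": 0.01, "wx": -0.3, "wy": -0.25, "wz": -1.38}
    - {"hand": 0.36, "tx": -0.0082, "ty": -0.2407, "tz": 0.0195, "wx": -0.289, "wy": -0.291, "wz": -1.557}
    - {"hand": 0.36, "tx": -0.0082, "ty": -0.2407, "tz": 0.0195, "wx": -0.289, "wy": -0.291, "wz": -1.557}

```text
t: 14.7
ee_pos: [0.4978, 0.0508, 0.3595]
eef_rot: [0.164, 0.987, -0.0, -0.001]
ft_force: [0.2, -1.3, -0.6]
width: 0.0599
```

```bash
python3 - <<'E'
from h import *
o=arm.get_obs();print(o["t"],o["width"],o["q"],o["ee_pos"],o["ft_force"]);print(R.from_quat(o["eef_rot"]).as_matrix().round(3))
snap("wrist","w10.png")
C=cam("wrist",o)
for t in ["pill_mid","cream_mid"]: print(t,arm.place_of("wrist",t),arm.recognise("wrist",t))
p=arm.place_of("wrist","pill_mid")
if p: c=onz(C,p[0]["pixel"][::-1],.044);print(c,tf(np.linalg.inv(box(BOX)),c))
for q in [(0.528,.077,.08),(0.528,.077,.044)]: print(proj(C,q))
E
```

```text
14.7 0.05988701966802297 [ 5.17459834e-02 -1.27721897e-01  1.74706517e+00  1.47910797e-04
  1.52365701e+00 -1.19018814e+00] [0.49776677 0.05076875 0.35948111] [ 0.15431525 -1.30267189 -0.55469204]
[[-0.946  0.323 -0.001]
 [ 0.323  0.946  0.   ]
 [ 0.001 -0.    -1.   ]]
pill_mid [{'pixel': [171.7, 339.2], 'p': 0.88}] [{'extent': [340.5, 171.4, 25.4, 31.9], 'p': 0.86}, {'extent': [303.4, 220.9, 174.8, 200.0], 'p': 0.56}]
cream_mid [{'pixel': [174.0, 274.5], 'p': 0.7}] [{'extent': [274.3, 174.7, 51.8, 45.8], 'p': 0.61}]
[0.53506119 0.07324017 0.044     ] [[-0.00918403  0.0550531   0.044     ]]
[[341.70853453 171.7935077 ]]
[[340.10584197 166.82452619]]
```

View pics/w10.png

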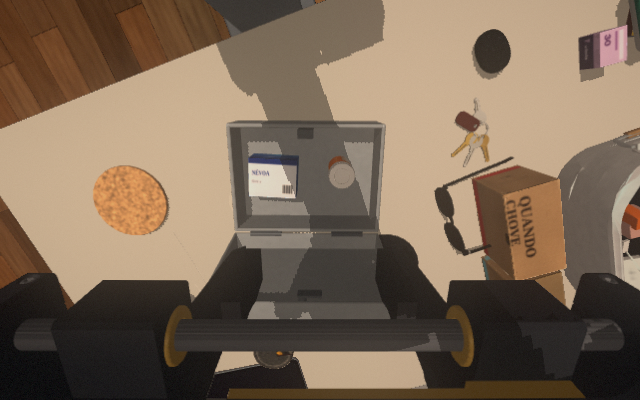

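The bottle cap is at (341,177), the carton at (274,175) and the cork trivet at (130,200). I hover low over the bottle and re-measure.

```bash
python3 - <<'E'
from h import *
o=arm.get_obs();C=cam("wrist",o)
print(onz(C,(341.5,177),.08))
rows([((.5315,.075,.11),down(np.radians(161)))],.36)
E
```

```text
[0.53799156 0.07310318 0.08      ]
{"hand":0.36,"tx":-0.0216,"ty":0.0342,"tz":0.2494,"wx":-0.001,"wy":-0.002,"wz":-0.001}
```

Request:
send_rows:
  targets:
    - {"hand": 0.36, "tx": -0.006, "ty": 0.01, "tz": 0.05, "wx": 0, "wy": 0, "wz": 0}
    - {"hand": 0.36, "tx": -0.012, "ty": 0.02, "tz": 0.1, "wx": 0, "wy": 0, "wz": 0}
    - {"hand": 0.36, "tx": -0.018, "ty": 0.03, "tz": 0.15, "wx": 0, "wy": 0, "wz": 0}
    - {"hand": 0.36, "tx": -0.024, "ty": 0.034, "tz": 0.2, "wx": 0, "wy": 0, "wz": 0}
    - {"hand": 0.36, "tx": -0.024, "ty": 0.034, "tz": 0.23, "wx": 0, "wy": 0, "wz": 0}
    - {"hand": 0.36, "tx": -0.024, "ty": 0.034, "tz": 0.25, "wx": 0, "wy": 0, "wz": 0}
    - {"hand": 0.36, "tx": -0.024, "ty": 0.034, "tz": 0.25, "wx": 0, "wy": 0, "wz": 0}

```text
t: 15.88
ee_pos: [0.5319, 0.074, 0.1075]
eef_rot: [0.165, 0.986, -0.001, -0.003]
ft_force: [0.6, -0.7, 0.8]
width: 0.0599
```

```bash
python3 - <<'E'
from h import *
o=arm.get_obs();print(o["t"],o["width"],o["ee_pos"],o["ft_force"])
snap("wrist","w11.png",None,1.2);snap("scene","s11.png",(220,170,420,350),3.3)
C=cam("wrist",o)
print(proj(C,o["ee_pos"]+[0,0,.028]),proj(C,[*o["ee_pos"][:2],.08]))
for n in ("wrist","scene"): print(arm.place_of(n,"pill_mid"))
E
```

```text
15.875 0.05991889162530494 [0.53189477 0.07397953 0.10748504] [ 0.63410197 -0.71179932  0.8468045 ]
[[318.24070257 261.4906392 ]] [[318.41888826 222.82351401]]
[{'pixel': [210.0, 322.3], 'p': 0.73}]
[]
```

View pics/w11.png

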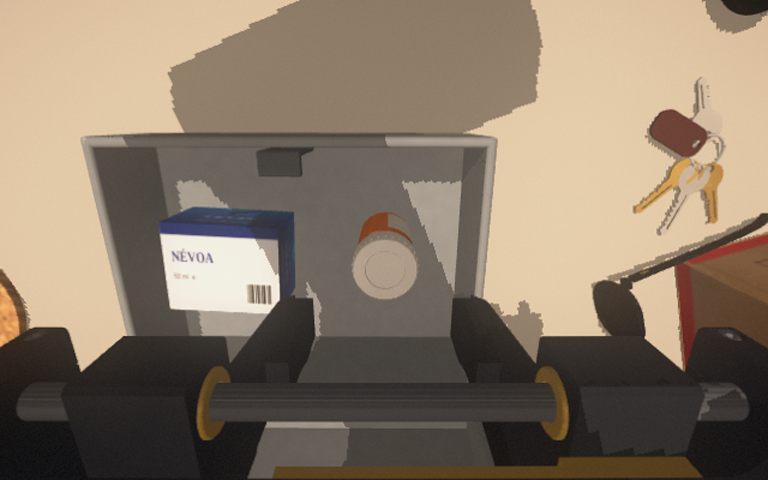

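View pics/s11.png

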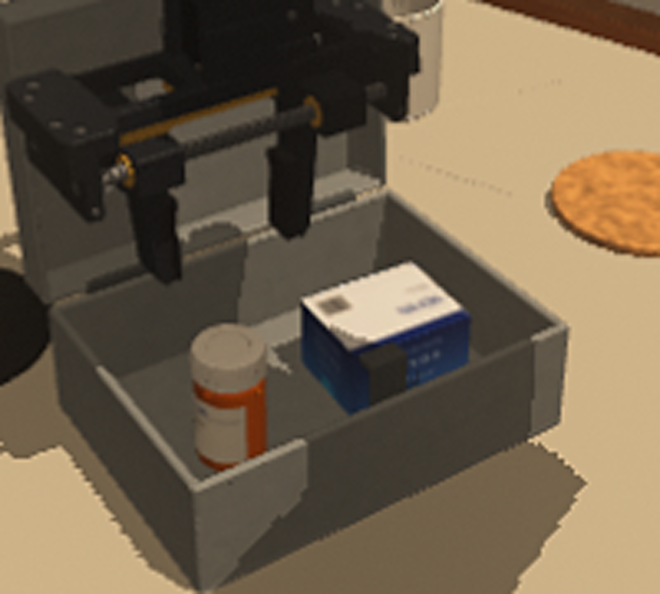

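The cap at (321,222) in full-image pixels is within about 2 mm of the tool axis, and both fingers clear the walls and carton. I descend slowly, with tips expected to end about 28 mm above the table.

Request:
send_rows:
  targets:
    - {"hand": 0.36, "tx": 0, "ty": 0.002, "tz": 0.025, "wx": 0, "wy": 0, "wz": 0}
    - {"hand": 0.36, "tx": 0, "ty": 0.002, "tz": 0.045, "wx": 0, "wy": 0, "wz": 0}
    - {"hand": 0.36, "tx": 0, "ty": 0.002, "tz": 0.06, "wx": 0, "wy": 0, "wz": 0}
    - {"hand": 0.36, "tx": 0, "ty": 0.002, "tz": 0.075, "wx": 0, "wy": 0, "wz": 0}
    - {"hand": 0.36, "tx": 0, "ty": 0.002, "tz": 0.085, "wx": 0, "wy": 0, "wz": 0}
    - {"hand": 0.36, "tx": 0, "ty": 0.002, "tz": 0.085, "wx": 0, "wy": 0, "wz": 0}

```text
t: 16.82
ee_pos: [0.5334, 0.0763, 0.0243]
eef_rot: [0.165, 0.986, -0.0, -0.001]
ft_force: [-1.0, -0.1, 0.5]
width: 0.0599
```

```bash
python3 - <<'E'
from h import *
o=arm.get_obs();print(o["t"],o["width"],o["ee_pos"],o["ft_force"])
snap("wrist","w12.png",(150,150,500,400),2);snap("scene","s12.png",(220,170,420,350),3.3)
S=cam("scene")
for dz in (0,.03): print((proj(S,o["ee_pos"]+[0,0,dz])-[220,170])*3.3)
E
```

```text
16.825 0.05985406692875665 [0.53335636 0.07625141 0.02426984] [-1.01942167 -0.10851123  0.5190366 ]
[[230.09079125 428.60257245]]
[[228.19051543 384.97101381]]
```

View pics/w12.png

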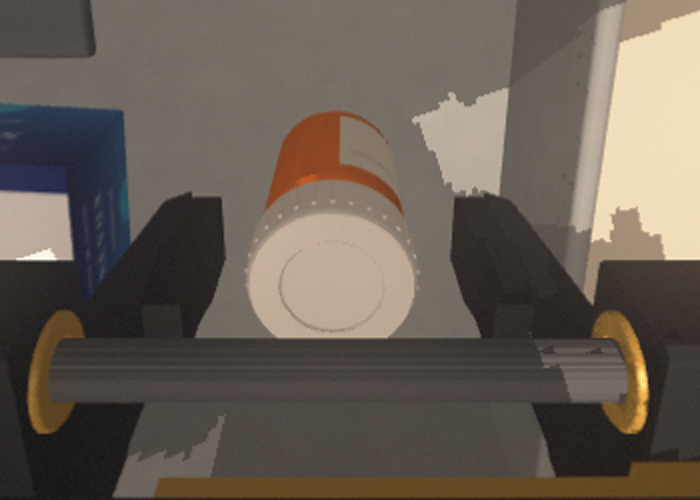

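View pics/s12.png

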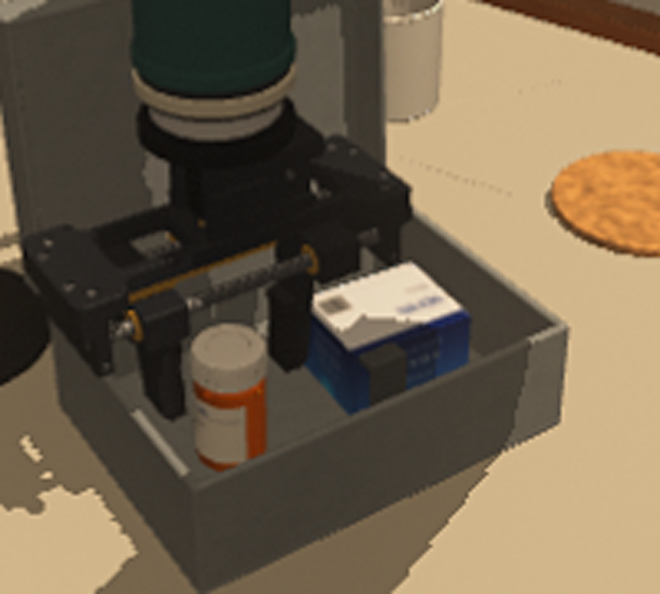

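```bash
python3 - <<'E'
from h import *
o=arm.get_obs();S=cam("scene");M=R.from_quat(o["eef_rot"])
for y in (.0935,.085):
  for x in (.0375,.0,-.0375):
    print(y,x,[((proj(S,o["ee_pos"]+M.apply([x,y,-h]))-[220,170])*3.3).round().tolist()[0] for h in (.06,.08,.1)])
E
```

```text
0.0935 0.0375 [[91.0, 447.0], [88.0, 414.0], [84.0, 380.0]]
0.0935 0.0 [[58.0, 402.0], [54.0, 370.0], [51.0, 337.0]]
0.0935 -0.0375 [[28.0, 362.0], [24.0, 330.0], [19.0, 297.0]]
0.085 0.0375 [[108.0, 440.0], [105.0, 407.0], [101.0, 373.0]]
0.085 0.0 [[74.0, 396.0], [71.0, 364.0], [67.0, 331.0]]
0.085 -0.0375 [[43.0, 356.0], [39.0, 324.0], [35.0, 292.0]]
```

The gripper body is about 100 mm above the TCP, so it clears the wall well. I lower the rest and close gently.

Request:
send_rows:
  targets:
    - {"hand": 0.36, "tx": 0, "ty": -0.001, "tz": 0.01, "wx": 0, "wy": 0, "wz": 0}
    - {"hand": 0.36, "tx": 0, "ty": -0.001, "tz": 0.018, "wx": 0, "wy": 0, "wz": 0}
    - {"hand": 0.36, "tx": 0, "ty": -0.001, "tz": 0.023, "wx": 0, "wy": 0, "wz": 0}
    - {"hand": 0.36, "tx": 0, "ty": -0.001, "tz": 0.027, "wx": 0, "wy": 0, "wz": 0}
    - {"hand": 0.1, "tx": 0, "ty": -0.001, "tz": 0.027, "wx": 0, "wy": 0, "wz": 0}
    - {"hand": -0.1, "tx": 0, "ty": -0.001, "tz": 0.027, "wx": 0, "wy": 0, "wz": 0}
    - {"hand": -0.3, "tx": 0, "ty": -0.001, "tz": 0.027, "wx": 0, "wy": 0, "wz": 0}
    - {"hand": -0.3, "tx": 0, "ty": -0.001, "tz": 0.027, "wx": 0, "wy": 0, "wz": 0}
    - {"hand": -0.3, "tx": 0, "ty": -0.001, "tz": 0.027, "wx": 0, "wy": 0, "wz": 0}
  grip_force: 10

```text
t: 18.05
ee_pos: [0.5338, 0.0754, -0.0017]
eef_rot: [0.165, 0.986, 0.0, -0.0]
ft_force: [-0.2, 0.0, 0.7]
width: 0.0375
```

```bash
python3 - <<'E'
from h import *
o=arm.get_obs();print(o["t"],o["width"],o["ee_pos"],o["ft_force"],o["ft_torque"])
snap("wrist","w13.png",(150,150,500,400),2)
E
```

```text
18.05 0.03745823470233208 [ 0.5338483   0.0754047  -0.00172943] [-0.23019688  0.00645194  0.6883153 ] [ 0.03740878 -0.18206014 -0.01201222]
```

View pics/w13.png

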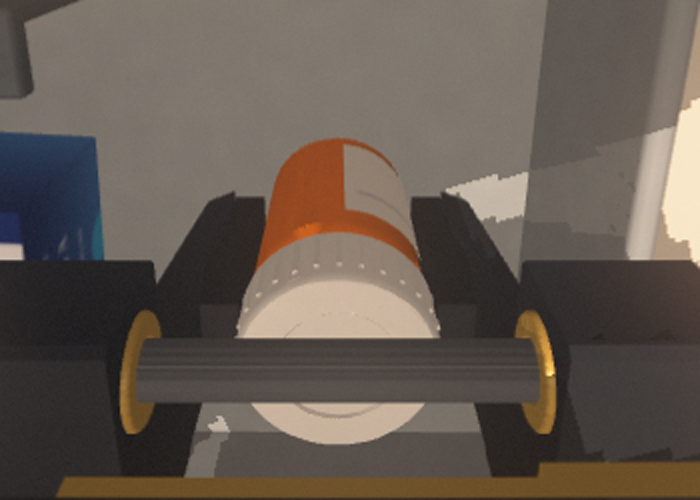

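```bash
python3 - <<'E'
from h import *
o=arm.get_obs();C=cam("wrist",o);M=R.from_quat(o["eef_rot"])
for dx in (0,.007,.015,-.01):
    print(dx,[((proj(C,np.r_[(o["ee_pos"]+M.apply([dx,0,0]))[:2],z])-150)*2).round().tolist()[0] for z in (.08,.064,.008)])
snap("scene","s13.png",(220,170,420,350),3.3)
E
```

```text
0 [[337.0, 367.0], [337.0, 312.0], [337.0, 193.0]]
0.007 [[337.0, 335.0], [337.0, 284.0], [337.0, 171.0]]
0.015 [[337.0, 297.0], [337.0, 249.0], [337.0, 145.0]]
-0.01 [[337.0, 410.0], [337.0, 352.0], [337.0, 223.0]]
```

View pics/s13.png

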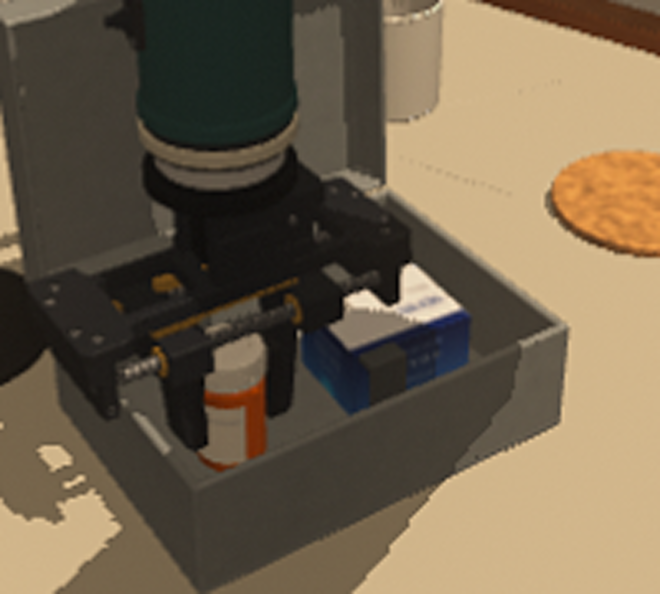

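The bottle is held, with the cap centred to within about 2 mm. I measure the cork trivet's centre by colour in the images while lifting.

Request:
send_rows:
  targets:
    - {"hand": -0.3, "tx": 0, "ty": 0, "tz": -0.005, "wx": 0, "wy": 0, "wz": 0}
    - {"hand": -0.3, "tx": 0, "ty": 0, "tz": -0.02, "wx": 0, "wy": 0, "wz": 0}
    - {"hand": -0.3, "tx": 0, "ty": 0, "tz": -0.05, "wx": 0, "wy": 0, "wz": 0}
    - {"hand": -0.3, "tx": 0, "ty": 0, "tz": -0.08, "wx": 0, "wy": 0, "wz": 0}
    - {"hand": -0.3, "tx": 0, "ty": 0, "tz": -0.11, "wx": 0, "wy": 0, "wz": 0}
    - {"hand": -0.3, "tx": 0, "ty": 0, "tz": -0.13, "wx": 0, "wy": 0, "wz": 0}
    - {"hand": -0.3, "tx": 0, "ty": 0, "tz": -0.135, "wx": 0, "wy": 0, "wz": 0}
  grip_force: 15

```text
t: 19.02
ee_pos: [0.5353, 0.0755, 0.136]
eef_rot: [0.165, 0.986, 0.001, 0.002]
ft_force: [-0.2, 0.3, -0.6]
width: 0.0376
```

```bash
python3 - <<'E'
from h import *
o=arm.get_obs();print(o["t"],o["width"],o["ee_pos"],o["ft_force"])
for n in ("top","scene"):
    im=arm.get_image(n)[:,:,::-1].copy();C=cam(n)
    hsv=cv2.cvtColor(im,cv2.COLOR_BGR2HSV);m=cv2.inRange(hsv,(5,90,60),(18,255,255))
    x,y=(386,265) if n=="top" else (413,230)
    k=np.zeros_like(m);k[y-35:y+35,x-45:x+45]=m[y-35:y+35,x-45:x+45]
    cs,_=cv2.findContours(k,cv2.RETR_EXTERNAL,cv2.CHAIN_APPROX_NONE);c=max(cs,key=cv2.contourArea)
    P=np.array([onz(C,p[0],.008) for p in cv2.convexHull(c)])[:,:2]
    f=least_squares(lambda a:np.hypot(*(P-a[:2]).T)-a[2],[.475,-.3,.065]);print(n,f.x,np.abs(f.fun).max())
    if n=="scene": save(im,"s14.png",(200,60,460,310),2.4)
E
```

```text
19.025 0.03762363086042957 [0.53533091 0.07553935 0.13596496] [-0.16986277  0.26121819 -0.62269336]
top [ 0.47545272 -0.2962908   0.06519901] 0.00048491797455579855
scene [ 0.47362456 -0.29032736  0.06966969] 0.004230813118266369
```

View pics/s14.png

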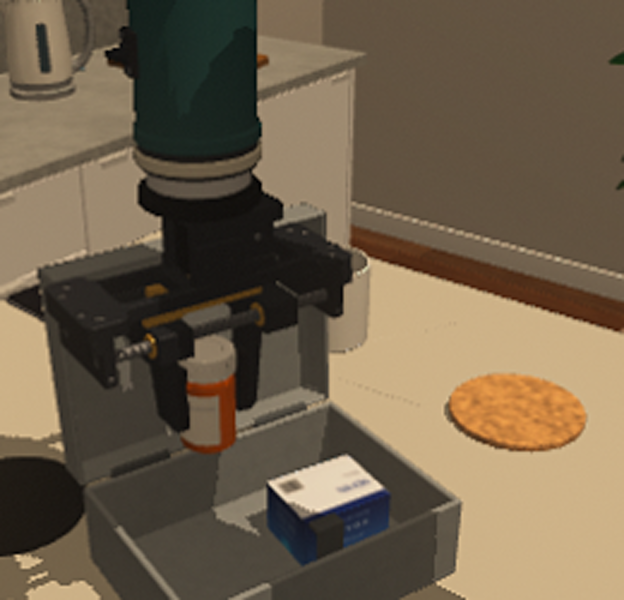

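The bottle is out and upright in the fingers, and the carton is still lying in the box. The top-view trivet fit is (0.4755, -0.296) with r = 65 mm, residual 0.5 mm. I carry the bottle across.

Request:
send_rows:
  targets:
    - {"hand": -0.3, "tx": -0.003, "ty": -0.015, "tz": 0, "wx": 0, "wy": 0, "wz": 0}
    - {"hand": -0.3, "tx": -0.009, "ty": -0.05, "tz": 0, "wx": 0, "wy": 0, "wz": 0}
    - {"hand": -0.3, "tx": -0.016, "ty": -0.095, "tz": 0, "wx": 0, "wy": 0, "wz": 0}
    - {"hand": -0.3, "tx": -0.024, "ty": -0.14, "tz": 0, "wx": 0, "wy": 0, "wz": 0}
    - {"hand": -0.3, "tx": -0.032, "ty": -0.185, "tz": 0, "wx": 0, "wy": 0, "wz": 0}
    - {"hand": -0.3, "tx": -0.04, "ty": -0.23, "tz": 0, "wx": 0, "wy": 0, "wz": 0}
    - {"hand": -0.3, "tx": -0.047, "ty": -0.275, "tz": 0, "wx": 0, "wy": 0, "wz": 0}
    - {"hand": -0.3, "tx": -0.055, "ty": -0.32, "tz": 0.01, "wx": 0, "wy": 0, "wz": 0}
    - {"hand": -0.3, "tx": -0.061, "ty": -0.355, "tz": 0.03, "wx": 0, "wy": 0, "wz": 0}
    - {"hand": -0.3, "tx": -0.064, "ty": -0.372, "tz": 0.05, "wx": 0, "wy": 0, "wz": 0}
    - {"hand": -0.3, "tx": -0.064, "ty": -0.372, "tz": 0.07, "wx": 0, "wy": 0, "wz": 0}
    - {"hand": -0.3, "tx": -0.064, "ty": -0.372, "tz": 0.08, "wx": 0, "wy": 0, "wz": 0}

```text
t: 20.62
ee_pos: [0.4714, -0.2961, 0.0505]
eef_rot: [0.165, 0.986, 0.001, -0.002]
ft_force: [-0.4, 0.4, -1.0]
width: 0.0373
```

```bash
python3 - <<'E'
from h import *
o=arm.get_obs();print(o["t"],o["width"],o["ee_pos"],o["ft_force"])
snap("scene","s15.png",(300,110,500,290),3.3)
rows([((.4755,-.2965,.002),down(np.radians(161))),((.4755,-.2965,-.0015),down(np.radians(161)))],-.3)
E
```

```text
20.625 0.03730118057901478 [ 0.47144365 -0.29613564  0.05048705] [-0.44296104  0.38218395 -1.00911015]
{"hand":-0.3,"tx":-0.0046,"ty":0.0005,"tz":0.0478,"wx":0.001,"wy":-0.006,"wz":0.001}
{"hand":-0.3,"tx":-0.0046,"ty":0.0005,"tz":0.0513,"wx":0.001,"wy":-0.006,"wz":0.001}
```

View pics/s15.png

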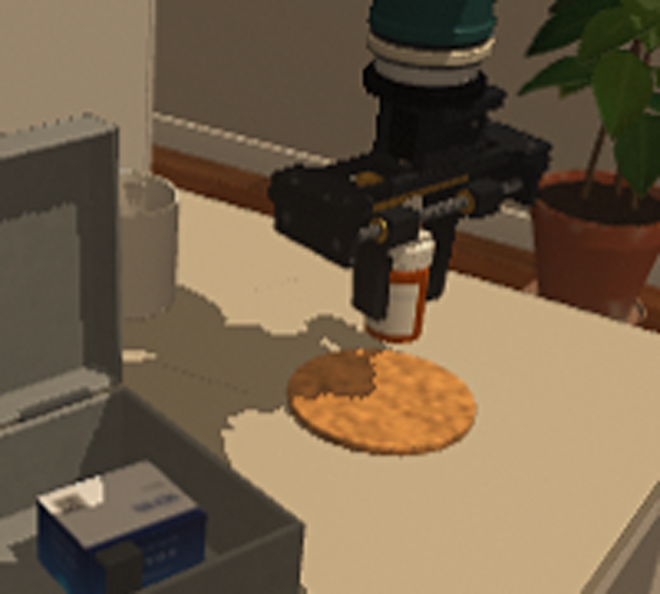

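Request:
send_rows:
  targets:
    - {"hand": -0.3, "tx": -0.003, "ty": 0, "tz": 0.012, "wx": 0, "wy": -0.003, "wz": 0}
    - {"hand": -0.3, "tx": -0.0046, "ty": 0, "tz": 0.025, "wx": 0, "wy": -0.003, "wz": 0}
    - {"hand": -0.3, "tx": -0.0046, "ty": 0, "tz": 0.035, "wx": 0, "wy": -0.003, "wz": 0}
    - {"hand": -0.3, "tx": -0.0046, "ty": 0, "tz": 0.042, "wx": 0, "wy": -0.003, "wz": 0}
    - {"hand": -0.3, "tx": -0.0046, "ty": 0, "tz": 0.046, "wx": 0, "wy": -0.003, "wz": 0}
    - {"hand": -0.3, "tx": -0.0046, "ty": 0, "tz": 0.049, "wx": 0, "wy": -0.003, "wz": 0}
    - {"hand": -0.3, "tx": -0.0046, "ty": 0, "tz": 0.05, "wx": 0, "wy": -0.003, "wz": 0}
    - {"hand": -0.3, "tx": -0.0046, "ty": 0, "tz": 0.051, "wx": 0, "wy": -0.003, "wz": 0}
    - {"hand": -0.3, "tx": -0.0046, "ty": 0, "tz": 0.051, "wx": 0, "wy": -0.003, "wz": 0}

```text
t: 21.8
ee_pos: [0.4777, -0.2988, 0.0023]
eef_rot: [0.165, 0.986, -0.0, 0.001]
ft_force: [0.1, -0.7, -0.1]
width: 0.0376
```

```bash
python3 - <<'E'
from h import *
o=arm.get_obs();print(o["t"],o["width"],o["ee_pos"],o["ft_force"],o["eef_rot"])
snap("scene","s16.png",(340,170,470,280),5)
E
```

```text
21.8 0.037567303080209904 [ 0.47767355 -0.29879948  0.00228684] [ 0.11762835 -0.68759348 -0.14719205] [ 1.64859647e-01  9.86316161e-01 -3.48344711e-04  1.26751008e-03]
```

View pics/s16.png

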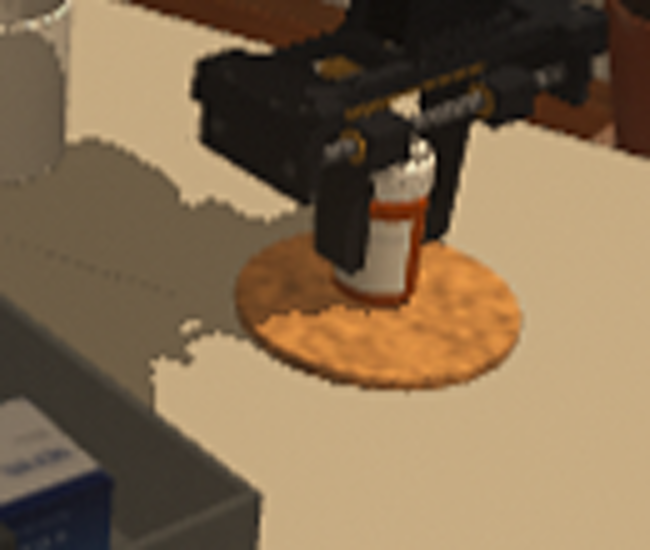

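No contact yet. I creep down in 1 mm steps.

Request:
send_rows:
  targets:
    - {"hand": -0.3, "tx": 0, "ty": 0, "tz": 0.001, "wx": 0, "wy": 0, "wz": 0}
    - {"hand": -0.3, "tx": 0, "ty": 0, "tz": 0.002, "wx": 0, "wy": 0, "wz": 0}
    - {"hand": -0.3, "tx": 0, "ty": 0, "tz": 0.002, "wx": 0, "wy": 0, "wz": 0}

```text
t: 22.22
ee_pos: [0.4775, -0.2986, -0.0]
eef_rot: [0.165, 0.986, -0.0, 0.001]
ft_force: [-0.1, 0.6, -0.2]
width: 0.0375
```

```bash
python3 - <<'E'
from h import *
o=arm.get_obs();print(o["t"],o["width"],o["ee_pos"],o["ft_force"],o["joint_torque"])
E
```

```text
22.225 0.03748734667777415 [ 4.77476549e-01 -2.98613840e-01 -1.92379343e-05] [-0.0943462   0.64440185 -0.18929246] [-1.56104325e-03 -4.30485141e+01 -2.81980008e+01 -2.46640819e-02
  4.80566395e-02 -7.97190205e-05]
```

Request:
send_rows:
  targets:
    - {"hand": -0.3, "tx": 0, "ty": 0, "tz": 0.001, "wx": 0, "wy": 0, "wz": 0}
    - {"hand": -0.3, "tx": 0, "ty": 0, "tz": 0.0015, "wx": 0, "wy": 0, "wz": 0}
    - {"hand": -0.3, "tx": 0, "ty": 0, "tz": 0.0015, "wx": 0, "wy": 0, "wz": 0}

```text
t: 22.6
ee_pos: [0.4775, -0.2986, -0.0015]
eef_rot: [0.165, 0.986, -0.0, 0.001]
ft_force: [0.2, -0.2, 0.8]
width: 0.0378
```

```bash
python3 - <<'E'
from h import *
o=arm.get_obs();print(o["t"],o["width"],o["ee_pos"],o["ft_force"])
E
```

```text
22.6 0.037833030650363524 [ 0.47750204 -0.29864242 -0.00147839] [ 0.21792119 -0.19632709  0.75938901]
```

Request:
send_rows:
  targets:
    - {"hand": -0.3, "tx": 0, "ty": 0, "tz": 0.0008, "wx": 0, "wy": 0, "wz": 0}
    - {"hand": -0.3, "tx": 0, "ty": 0, "tz": 0.0008, "wx": 0, "wy": 0, "wz": 0}

```text
t: 22.85
ee_pos: [0.4778, -0.2989, -0.0018]
eef_rot: [0.165, 0.986, -0.0, 0.001]
ft_force: [-0.7, 0.9, 2.3]
width: 0.0375
```

```bash
python3 - <<'E'
from h import *
o=arm.get_obs();print(o["t"],o["width"],o["ee_pos"],o["ft_force"])
snap("scene","s17.png",(340,170,470,280),5)
E
```

```text
22.85 0.03754895005675911 [ 0.47784651 -0.2988815  -0.00177452] [-0.66564339  0.87141101  2.31450353]
```

View pics/s17.png

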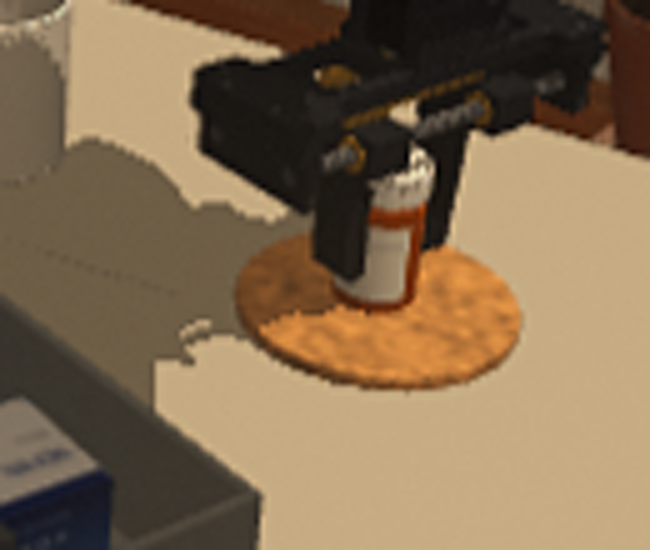

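Contact shows at about 2.3 N, and the bottle stands near the middle of the cork. I release slowly and rise straight up.

Request:
send_rows:
  targets:
    - {"hand": -0.1, "tx": 0, "ty": 0, "tz": 0, "wx": 0, "wy": 0, "wz": 0}
    - {"hand": 0.1, "tx": 0, "ty": 0, "tz": 0, "wx": 0, "wy": 0, "wz": 0}
    - {"hand": 0.36, "tx": 0, "ty": 0, "tz": 0, "wx": 0, "wy": 0, "wz": 0}
    - {"hand": 0.36, "tx": 0, "ty": 0, "tz": 0, "wx": 0, "wy": 0, "wz": 0}
    - {"hand": 0.36, "tx": 0, "ty": 0, "tz": -0.015, "wx": 0, "wy": 0, "wz": 0}
    - {"hand": 0.36, "tx": 0, "ty": 0, "tz": -0.04, "wx": 0, "wy": 0, "wz": 0}
    - {"hand": 0.36, "tx": 0, "ty": 0, "tz": -0.08, "wx": 0, "wy": 0, "wz": 0}
    - {"hand": 0.36, "tx": 0, "ty": 0, "tz": -0.12, "wx": 0, "wy": 0, "wz": 0}
    - {"hand": 0.36, "tx": 0, "ty": 0, "tz": -0.16, "wx": 0, "wy": 0, "wz": 0}
    - {"hand": 0.36, "tx": 0.04, "ty": -0.02, "tz": -0.19, "wx": 0, "wy": 0, "wz": 0}
    - {"hand": 0.36, "tx": 0.06, "ty": -0.04, "tz": -0.2, "wx": 0, "wy": 0, "wz": 0}
    - {"hand": 0.36, "tx": 0.06, "ty": -0.04, "tz": -0.2, "wx": 0, "wy": 0, "wz": 0}

```text
t: 24.4
ee_pos: [0.4071, -0.318, 0.2003]
eef_rot: [0.166, 0.986, -0.001, 0.003]
ft_force: [0.3, -0.1, -0.6]
width: 0.0595
```

```bash
python3 - <<'E'
from h import *
o=arm.get_obs();print(o["t"],o["width"],o["ee_pos"],o["ft_force"])
im=snap("scene","s18.png",None,1.25);snap("wrist","w18.png",None,1)
C=cam("wrist",o)
print(arm.place_of("wrist","pill_bottle"),arm.place_of("scene","pill_bottle"),arm.place_of("scene","mug"),arm.place_of("scene","jar"))
for n in ("wrist","scene"):
    p=arm.place_of(n,"pill_bottle")
    if p: print(n,onz(cam(n,o),p[0]["pixel"][::-1],.008))
E
```

```text
24.4 0.05951776637923703 [ 0.40710181 -0.31798789  0.2002704 ] [ 0.29812025 -0.11017605 -0.58990603]
[{'pixel': [216.1, 349.9], 'p': 0.77}] [{'pixel': [229.9, 411.9], 'p': 0.71}] [{'pixel': [196.3, 340.1], 'p': 0.62}] []
wrist [ 0.47556746 -0.30011377  0.008     ]
scene [ 0.47929463 -0.28936056  0.008     ]
```

View pics/s18.png

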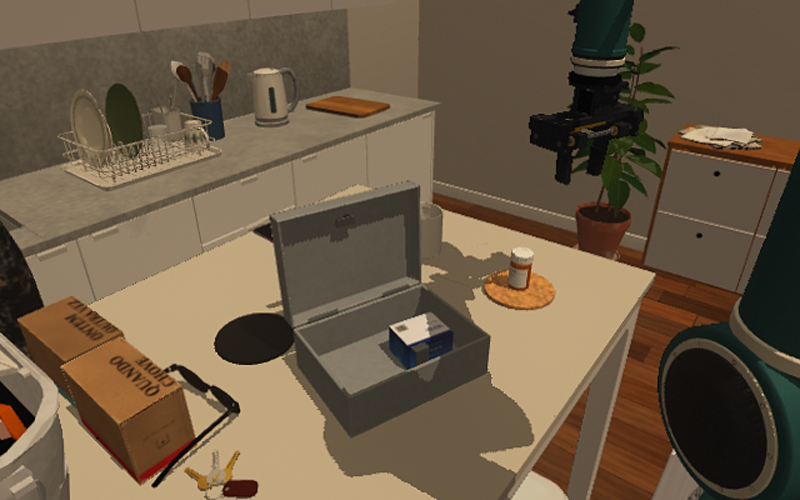

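View pics/w18.png

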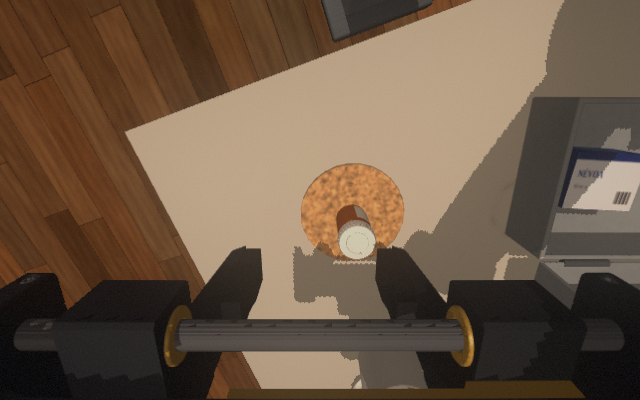

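The bottle stands on the cork near its centre, the lid is open and upright, the carton lies in the box, and the arm is clear. I compare the jar and mug in the top view with the start, then hand in.

```bash
python3 - <<'E'
from h import *
im=snap("top","t19.png",(180,100,440,310),2.8)
a=cv2.imread("pics/a_top.png");
for nm,(x0,y0,x1,y1) in dict(jar=(310,122,342,160),mug=(374,152,424,194)).items():
    t=a[y0:y1,x0:x1];r=cv2.matchTemplate(im[y0-6:y1+6,x0-6:x1+6],t,cv2.TM_CCOEFF_NORMED);_,m,_,l=cv2.minMaxLoc(r);print(nm,m,l[0]-6,l[1]-6)
# lid angle: top-edge corners (scene), inner lip front edge at lid frame
S=cam("scene")
def pt(th,y):# outer front top corner in lid coords (170 along,32 high) and (170,0)
    return [tf(box(BOX),[.085-.17*np.cos(th)+h*np.sin(th),y,.07+.17*np.sin(th)+h*np.cos(th)])[0] for h in (0,.032)]
for th in (1.5,1.57,1.63,1.7): print(th,[ (proj(S,p)[0]*1.25).round(1).tolist() for y in (.116,-.116) for p in pt(th,y)])
E
```

```text
jar 0.999893844127655 0 0
mug 0.7277737259864807 0 0
1.5 [[284.7, 226.6], [275.1, 216.4], [429.4, 188.9], [417.1, 180.9]]
1.57 [[281.0, 223.0], [271.8, 214.5], [424.8, 186.1], [412.7, 179.7]]
1.63 [[278.1, 220.5], [269.2, 213.4], [420.8, 184.2], [409.0, 179.1]]
1.7 [[274.7, 218.1], [266.4, 212.7], [416.4, 182.5], [404.8, 178.9]]
```

View pics/t19.png

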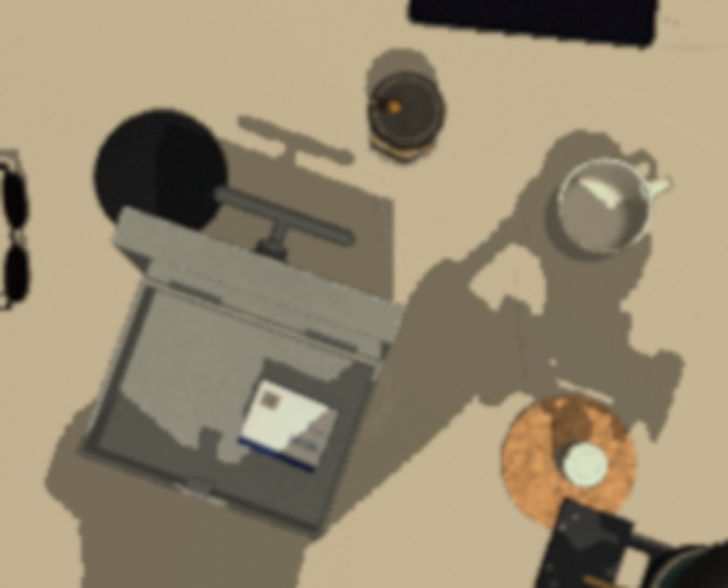

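```bash
python3 - <<'E'
from cell import arm
print(arm.get_obs()["t"]);print(arm.sign_off())
E
```

```text
24.85
the job is handed in; nothing more can be done
None
```

The job is done and handed in at 24.85 s; the sign-off gave no verdict. I turned the T-handle a quarter turn clockwise, swung the lid to about 1.6 rad and left it there. I then lifted out the pill bottle and set it on the cork trivet with about 2 N of contact, and moved the arm clear.

**Last checks**
- **Bottle:** it stands upright well inside the trivet. The wrist view puts its base about 4 mm from the trivet centre. The scene-camera network said about 8 mm.
- **Lid and carton:** the lid is still upright and the carton is still lying in the box.
- **Jar and mug:** neither shows any shift in the top view. The mug's image match was only 0.73, which I put down to shadow.

**What disagreed with the description**
- **Finger tips:** they sit about 28 mm behind the stated TCP. My first closing missed above the bar without touching it, and I used the measured offset from then on.
- **Finger opening:** it read 37.5 mm on the 40 mm bottle, but the grip was centred and held.

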